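# Load and fasten the hazardous-waste case in the hallway niche

### The job

Pack the spent bulbs and battery packs lying on the shelf into the red hazardous-waste case: lift both yellow catches right up, raise the lid back onto its stop, lay every bulb in the foam-lined left bay and every battery pack in the bare right bay without dropping the bulbs, then lower the lid gently down onto the rim and press both catches down flat. Don't let the lid slam either way, and leave the jar, the tin and the funnel where they stand.

Things in the scene. Friction and masses are not known exactly. Their poses are not given: they have to be found in the camera images.
- case: Red plastic hazardous-waste case, fixed: 190 mm front to back (x), 370 mm wide (y), 50 mm high without lid; walls and floor 5 mm. Origin: centre of its underside on the shelf; x points from the front (handle side) to the hinge side, y to the left seen from the front, z up. A 5 mm wall at y = 0, as high as the rim, splits it into two bays.
- lid (a joint): Hinge of the red lid (hollow shell 190 x 370 mm, 40 mm deep, 0.4 to 0.6 kg, plus catches) on the far top edge: 0 = resting on the rim, grows as it opens; 1.72 rad = leaning back on its stop past the upright, where it stays by its own weight. Otherwise nearly free: let go in between, it falls. Shut, its upper face is 92 mm above the shelf.
- lid_hinge (a point): Middle of the lid's hinge axis, 52 mm above the shelf, 95 mm behind the case's centre; the axis is horizontal, parallel to case y.
- lid_handle (a point): Middle of the black grab handle: round bar 12 mm thick, 100 mm long, parallel to case y, 42 mm out from the lid's front face (legs at both ends, free between bar and face). Moves with the lid: shut, it lies 232 mm in front of the hinge axis and 12 mm above it, 64 mm above the shelf.
- catch_left (a joint): Left (case +y) lever catch on the lid: 0 = pressed flat (fastened), about 1.0 rad = lifted to its own stop (released). Yellow paddle 85 x 44 x 10 mm, pivot axis parallel to case y. Flat, it points forward and overhangs the lid's front edge by 30 mm, free below and beside. Stays where left (under 1 N at the tip moves it). Pressing down on its upper face swings it flat.
- catch_right (a joint): Right (case -y) lever catch on the lid: 0 = pressed flat (fastened), about 1.0 rad = lifted to its own stop (released). Yellow paddle 85 x 44 x 10 mm, pivot axis parallel to case y. Flat, it points forward and overhangs the lid's front edge by 30 mm, free below and beside. Stays where left (under 1 N at the tip moves it). Pressing down on its upper face swings it flat.
- catch_left_tip (a point): Point in the middle of the left catch's thickness and width, 73 mm from its pivot and 12 mm short of its free end; 98.5 mm above the shelf with lid shut and catch flat.
- catch_left_pivot (a point): Point on the pivot axis of the left catch, middle of its width, 125 mm to the left of the case's middle, 55 mm behind the lid's front edge, 6.5 mm above the lid's upper face when shut.
- catch_right_tip (a point): Point in the middle of the right catch's thickness and width, 73 mm from its pivot and 12 mm short of its free end; 98.5 mm above the shelf with lid shut and catch flat.
- catch_right_pivot (a point): Point on the pivot axis of the right catch, middle of its width, 125 mm to the right of the case's middle, 55 mm behind the lid's front edge, 6.5 mm above the lid's upper face when shut.
- bulb_bay (a point): Centre of the floor of the left bay (case +y), the one lined with grey foam, for bulbs; the bay is 180 mm (case x) by 177 mm (case y) inside and 41 mm deep to the rim (75 mm to the shut lid). Axes as the case.
- pack_bay (a point): Centre of the floor of the right bay (case -y), bare red plastic, for battery packs; 180 mm by 177 mm inside, 45 mm deep to the rim (79 mm to the shut lid). Axes as the case.
- bulb1: Spent frosted LED bulb on its side, 112 mm long, 70 g: steel cap 26 mm thick, white cylindrical housing 38 mm thick, 28 mm long, globe 60 mm thick. Origin: centre of the housing (near centre of mass), 22 mm above what it lies on; cap end 42 mm, globe end 70 mm away. x points from cap to globe, level as it first lies (true axis pitched 11 deg up towards the globe). May roll; may be absent.
- bulb2: Spent frosted LED bulb on its side, 112 mm long, 70 g: steel cap 26 mm thick, white cylindrical housing 38 mm thick, 28 mm long, globe 60 mm thick. Origin: centre of the housing (near centre of mass), 22 mm above what it lies on; cap end 42 mm, globe end 70 mm away. x points from cap to globe, level as it first lies (true axis pitched 11 deg up towards the globe). May roll; may be absent.
- pack1: Spent lithium battery pack of a hand vacuum, black with an orange band: block 120 mm long (its x), 46 mm wide (y), 36 mm high (z), 0.2 to 0.4 kg. Origin: centre of its underside. May be absent.
- pack2: Spent lithium battery pack of a hand vacuum, black with an orange band: block 120 mm long (its x), 46 mm wide (y), 36 mm high (z), 0.2 to 0.4 kg. Origin: centre of its underside. May be absent.
- jar: Bystander: clear glass jar of spent AA cells with a steel lid, 88 mm across, 134 mm high. Origin: centre of its underside.
- tin: Bystander: green aluminium tin, 93 mm across, 126 mm high. Origin: centre of its underside.
- funnel: Bystander: small stainless steel funnel standing mouth down, 90 mm across, 100 mm high. Origin: centre of its underside.
There are look-alikes about, which are no part of the job. Leave any blue or pink look-alike of the bulb1 alone.

How it is judged:
On the way, in this order (a step that is already met when the one before it is completed fails the run):
1. both catches lifted up while the lid is still shut (value of joint each of catch_left, catch_right above 0.7 rad and value of joint lid below 0.12 rad), for 0.2 s.
2. lid raised back onto its stop (value of joint lid above 1.6 rad and velocity of joint lid below 0.3 rad/s), for 0.3 s.
3. with the lid open, every bulb present lies in the foam-lined left bay and every battery pack present in the right bay (x of bulb1 in the frame of bulb_bay between -0.085 and 0.085 m and y of bulb1 in the frame of bulb_bay between -0.08 and 0.08 m and z of bulb1 in the frame of bulb_bay between -0.01 and 0.045 m and x of bulb2 in the frame of bulb_bay between -0.085 and 0.085 m and y of bulb2 in the frame of bulb_bay between -0.08 and 0.08 m and z of bulb2 in the frame of bulb_bay between -0.01 and 0.045 m and x of pack1 in the frame of pack_bay between -0.085 and 0.085 m and y of pack1 in the frame of pack_bay between -0.08 and 0.08 m and z of pack1 in the frame of pack_bay between -0.01 and 0.045 m and x of pack2 in the frame of pack_bay between -0.085 and 0.085 m and y of pack2 in the frame of pack_bay between -0.08 and 0.08 m and z of pack2 in the frame of pack_bay between -0.01 and 0.045 m and value of joint lid above 1.4 rad), for 0.3 s.
4. lid lowered onto the rim (value of joint lid below 0.05 rad), for 0.3 s.
5. both catches pressed down flat with the lid shut (value of joint lid below 0.03 rad and value of joint each of catch_left, catch_right below 0.1 rad), for 0.2 s.
At the end, for the whole second after the job is handed in: Lid resting on the rim (under 0.03 rad), both catches flat (under 0.1 rad), every bulb present inside the left bay and every battery pack present inside the right bay, low enough for the lid to shut, and at rest (all of step 5 and x of bulb1 in the frame of bulb_bay between -0.085 and 0.085 m and y of bulb1 in the frame of bulb_bay between -0.08 and 0.08 m and z of bulb1 in the frame of bulb_bay between -0.01 and 0.045 m and x of bulb2 in the frame of bulb_bay between -0.085 and 0.085 m and y of bulb2 in the frame of bulb_bay between -0.08 and 0.08 m and z of bulb2 in the frame of bulb_bay between -0.01 and 0.045 m and x of pack1 in the frame of pack_bay between -0.085 and 0.085 m and y of pack1 in the frame of pack_bay between -0.08 and 0.08 m and z of pack1 in the frame of pack_bay between -0.01 and 0.045 m and x of pack2 in the frame of pack_bay between -0.085 and 0.085 m and y of pack2 in the frame of pack_bay between -0.08 and 0.08 m and z of pack2 in the frame of pack_bay between -0.01 and 0.045 m and linear speed of each of bulb1, bulb2, pack1, pack2 below 0.05 m/s); the robot touches nothing.
It fails at once if the lid slams shut (faster than 2.5 rad/s over the last 0.3 rad; a fall of the front edge by more than about 2 cm does that) (value of joint lid below 0.3 rad and velocity of joint lid below -2.5 rad/s).
It fails at once if the lid is thrown back onto its stop (faster than 2.5 rad/s beyond 1.45 rad) (value of joint lid above 1.45 rad and velocity of joint lid above 2.5 rad/s).
It fails at once if a bulb is dropped or thrown (faster than 1.2 m/s while the fingers do not hold it: a fall of some 7 cm) ((linear speed of bulb1 above 1.2 m/s and contact force between bulb1 and the fingers below 0.2 N) or (linear speed of bulb2 above 1.2 m/s and contact force between bulb2 and the fingers below 0.2 N)).
It fails at once if the jar, tin or funnel is moved by more than 4 cm or tipped (distance of any of jar, tin, funnel from where it was at the start of the episode above 0.04 m or angle between any of jar, tin, funnel's own z axis and vertical above 0.35 rad).
Of bulb1, bulb2, pack1, pack2 only 2 to 4 are there at a start; the rules pass over those that are not, and their reading is None.
At some moment in a run one of bulb1, bulb2, pack1, pack2 may be knocked a few centimetres aside while the robot is not near it.
It also fails if it takes over 210 s, if anything falls off the work surface, if the arm or the gripper's body presses on something with over 40 N, if the wrist force passes 120 N, or if a joint passes its speed limit or range.

### The arm

A 7-joint arm with a two-finger parallel gripper is mounted at the origin on the work surface. World frame = base frame: x ahead of the robot, y to its left, z up, the work surface at z = 0. Lengths are in m, angles in rad, forces in N, time in s.
With the tool pointing down it reaches from about 0.4 to 0.875 m from the base axis. Payload 4.4 kg.
Tool frame: the origin (TCP) lies on the centre line of the jaws, within the pads' length; the fingertips stand 14 mm ahead of it and the grasp point (between the pads) lies 5 mm behind it (r.nose_length is the distance from the TCP to the fingertips, in m); z points along the fingers, y is the line along which they close (so a half turn about z gives the same grasp; the last joint's range is limited). The gripper opens to 85 mm and grips with 20 to 120 N. Pads are 22 mm wide; open, the fingers measure 114 mm over their backs; the gripper's body (76 mm by 85 mm) begins 54 mm behind the grasp point. The pads swing forward as they close: fully open they stand 13 mm farther back than shut.
Start: joints at [1.194, 0.628, 0.038, 1.517, -0.027, 0.996, -0.02], TCP at [0.199, -0.619, 0.218] pointing down, gripper open.
Joint ranges: [-3.06, 3.06], [-0.37, 2.12], [-1.25, 1.32], [0.18, 2.47], [-1.1, 4.24], [0.23, 1.98], [-2.94, 2.94]. Speed limits (rad/s): [2.57, 2.57, 3.14, 3.14, 3.14, 3.14, 3.14].

### API

Orientations are given as a unit quaternion [x, y, z, w].
In Python, from plant import r gives the robot as it stands.
- The arm moves only by the tool carry_out, never from a script. Its argument "increments" is a list of rows, each a list of 3 entries, a list of its own where there are three numbers: the shift along the tool's x, y, z in units of 200 mm (1.0 is 200 mm), then the turn, a rotation vector about the tool's x, y, z in units of 90 degrees (1.0 is 90 degrees), then the closure, from -1 (fully open) to 1 (shut). In form: [[[x, y, z], [wx, wy, wz], jaw], ...]. A call has exactly 8 rows; each row is the pose to reach, as a shift and turn from the pose commanded when the call began, along the tool's axes at that moment; what a row does not reach only later rows make up. A row lasts 1/8 s, in which the tool goes at most 62.5 mm and 10.7 degrees, less where a joint would pass 70% of its speed; a pose out of reach is approached as far as the arm can. A call with a number of a shift or a turn outside -1 to 1 is refused whole. A call with a gripper value outside its range is refused whole. The fingers move at their own pace and stop on an object; "force" is the grip in N (left out, the last holds). Time passes only in rows, so rows that repeat a pose let the fingers close, or fill a call up. It gives the time, the measured TCP pose, the force, the opening and the grip force at its end, in the units of the state.
- r.sense(): the state, without advancing time (a new reading comes with each control period).
- r.camera(name): name is "scene" or "top" or "wrist"; returns the picture (400x640x3 uint8, red, green, blue); there is no depth.
- r.calibration(name): a dict with "fx", "fy", "cx", "cy" (pixels), "eye" and "orientation" of the camera in the world. Camera axes: x right, y down, z forward; pixel columns grow to the right and rows downward; lengths in m; the calibration is good to about 2 mm. A picture is of the moment at which its call begins: read the wrist's pose just before it. calibration takes no time and is no camera call; for the wrist camera it gives the pose at the moment of the call.
- r.sign_off(): hands the job in; it is judged then, once.
The state is a dict: "clock": time; "joints": joint angles; "qd": joint speeds; "joint_torque": joint torques, N m; "eef_pos": TCP position; "orientation": TCP orientation; "wrist_force": force on the tool from outside, world axes, zero at the start; "moment": the same for the moment, N m; "grip_width": finger opening in m; "finger_force": force on a finger pad.
Only numpy, scipy, OpenCV 4.12 (cv2) and the standard library are available. Lean on these libraries where they do the work, as an engineer would, in place of code of your own. Each camera call takes 0.05 s, during which the arm holds its last target. There are 200 camera calls.

## Working session

There is one attempt and no reset: what is moved stays moved. The work goes in short steps, Python scripts to look and compute and a tool call to move; the robot and the scene stay as the last step left them, time stands still between calls to the robot, and variables do not carry over. Pictures are saved under pics/ and viewed, at most 14 in all, crops included, and the job is handed in when it is done.

Besides the shell and the picture viewer there is one more tool, called after "Call:" by a JSON object that holds its "method" and its "body". carry_out: Moves the arm, as the interface text tells. Its arguments: {"type":"object","properties":{"increments":{"type":"array","items":{"type":"array"}},"force":{"type":"number"}},"required":["increments"]}

```bash
mkdir -p pics; ls; python3 - <<'E'
from plant import r
import cv2
print(r.sense())
for n in ("scene","top"):
    c=r.calibration(n); print(n,c)
    cv2.imwrite(f"pics/{n}0.png",cv2.resize(r.camera(n)[:,:,::-1],(800,500),interpolation=cv2.INTER_CUBIC))
print(r.nose_length)
E
```

```text
pics
{'clock': 0.0, 'joints': array([ 1.19419827,  0.62934151,  0.03843315,  1.51839017, -0.0269969 ,
        0.9963034 , -0.01999033]), 'qd': array([ 7.33444742e-04, -3.88462147e-04,  1.14589281e-03, -1.07645083e-03,
        4.86975348e-05, -7.44315870e-04, -9.94833070e-06]), 'joint_torque': array([ 2.09529176e-04, -5.63409448e+01,  1.22637179e+00, -1.93450445e+01,
        1.09927385e-02,  1.05516566e-02,  1.32336083e-05]), 'eef_pos': array([ 0.19860937, -0.61821527,  0.21688486]), 'orientation': array([ 9.87948002e-01,  1.54783138e-01, -1.60369345e-04, -9.48881499e-04]), 'wrist_force': array([-0.3477321 ,  0.1372669 ,  0.01310531]), 'moment': array([ 0.03170488, -0.02636389, -0.03856381]), 'finger_force': 0.0, 'grip_width': 0.08549998117090235}
scene {'fx': 477.54919743019406, 'fy': 477.54919743019406, 'cx': 322.9754033717761, 'cy': 197.31989491755482, 'eye': array([ 1.10081211, -1.09692225,  1.12408327]), 'orientation': array([ 0.87425219,  0.24635545, -0.10460309, -0.40503122])}
top {'fx': 377.49472254722065, 'fy': 377.49472254722065, 'cx': 315.17151236011637, 'cy': 200.79168540059592, 'eye': array([ 0.27928579, -0.02281816,  1.19597808]), 'orientation': array([-0.69347119,  0.71409929, -0.06341437,  0.07168359])}
0.014
```

View pics/scene0.png

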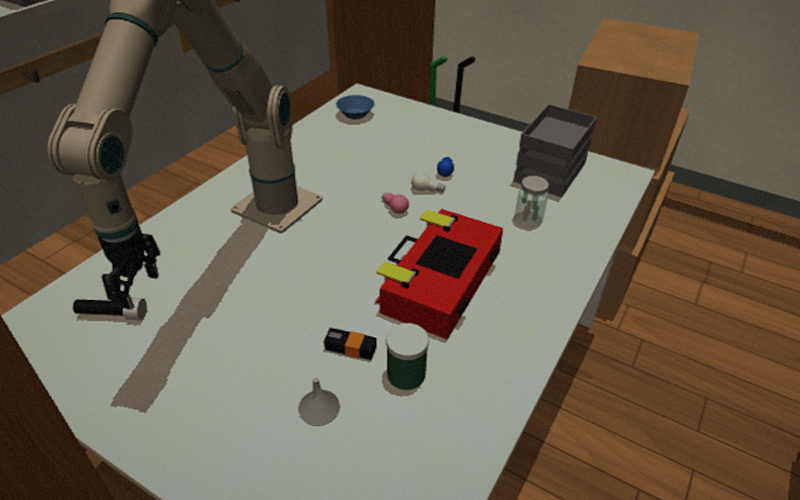

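View pics/top0.png

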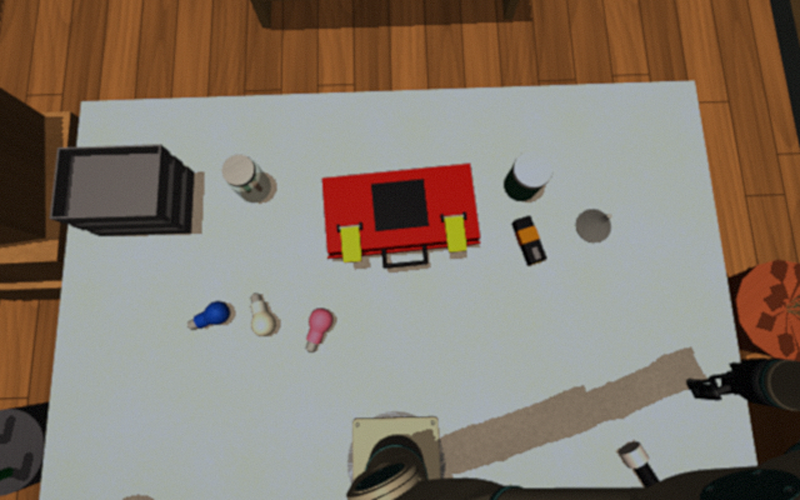

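```bash
cat > h.py <<'E'
from plant import r
import numpy as np, cv2
from scipy.spatial.transform import Rotation as R
def ray(c,u,v):
    d=R.from_quat(c['orientation']).apply([(u-c['cx'])/c['fx'],(v-c['cy'])/c['fy'],1]); return c['eye'],d
def pix(c,u,v,z):
    e,d=ray(c,u,v); return e+d*(z-e[2])/d[2]
def proj(c,p):
    q=R.from_quat(c['orientation']).inv().apply(np.array(p)-c['eye']); return c['cx']+c['fx']*q[0]/q[2], c['cy']+c['fy']*q[1]/q[2]
def crop(img,x0,y0,w,h,s,name):
    cv2.imwrite(f"pics/{name}.png",cv2.resize(img[y0:y0+h,x0:x0+w,::-1],None,fx=s,fy=s,interpolation=cv2.INTER_CUBIC))
def inc(p,quat=None):
    "shift/turn in move units from current commanded~measured pose"
    s=r.sense(); o=R.from_quat(s['orientation'])
    d=o.inv().apply(np.array(p)-s['eef_pos'])/.2
    t=(o.inv()*R.from_quat(quat)).as_rotvec()/(np.pi/2) if quat is not None else None
    return d.round(3), None if t is None else t.round(3)
E
python3 - <<'E'
from h import *
im=r.camera("top"); crop(im,140,120,300,170,2.66,"topc")
E
```

```text
(no output)
```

View pics/topc.png

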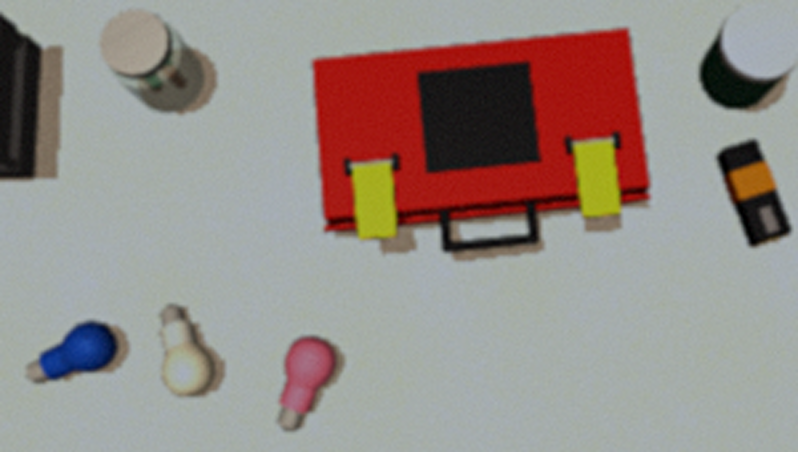

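```bash
python3 - <<'E'
from h import *
from scipy.optimize import least_squares
c=r.calibration("top"); S=2.66
f=lambda u,v,z: pix(c,140+u/S,120+v/S,z)
co=np.array([f(*p,.092) for p in [(314,61),(628,30),(648,190),(327,219)]])
print(co.round(4))
tgt=np.array([[.095,.185],[.095,-.185],[-.095,-.185],[-.095,.185]])
def res(p):
    a=p[2];M=np.array([[np.cos(a),-np.sin(a)],[np.sin(a),np.cos(a)]]);return (tgt@M.T+p[:2]-co[:,:2]).ravel()
s=least_squares(res,[.5,0,0]);print("case",s.x,s.fun.round(4))
print("handle",f(447,245,.067),f(537,238,.067),"tips",f(376,238,.1035),f(601,216,.1035))
print("bulb cap",f(169,306,.013),"neck", f(178,338,.022),"globe",f(187,371,.03))
print("pink",f(311,361,.03),f(289,424,.013),"blue",f(90,346,.03))
print("pack",[f(*p,.036)[:2].round(4) for p in [(719,153),(756,141),(789,230),(752,243)]])
print("jar",f(135,42,.134),"tin",f(762,43,.126))
cs=r.calibration("scene")
g=lambda u,v,z: pix(cs,u/1.25,v/1.25,z)
print("scene: bulb globe",g(420,182,.03),"pack band",g(355,340,.036),"tin",g(407,340,.126),"jar",g(535,186,.134),"funnel",g(316,380,.1),g(319,415,0))
print("bulbcap",g(441,187,.013))
E
```

```text
[[ 0.68    0.1578  0.092 ]
 [ 0.7057 -0.2066  0.092 ]
 [ 0.5155 -0.2179  0.092 ]
 [ 0.4934  0.143   0.092 ]]
case [ 0.59865465 -0.03092095  0.06641619] [ 0.0012  0.0022  0.0001 -0.0026  0.0006 -0.0039 -0.0019  0.0043]
handle [0.46393772 0.00992133 0.067     ] [ 0.46890601 -0.0927824   0.067     ] tips [0.46817256 0.08710847 0.1035    ] [ 0.48527909 -0.16221748  0.1035    ]
bulb cap [0.40959281 0.34251803 0.013     ] neck [0.37082568 0.32811725 0.022     ] globe [0.33200287 0.31429687 0.03      ]
pink [0.33933173 0.17108558 0.03      ] [0.26872613 0.19929861 0.013     ] blue [0.3639229  0.42794131 0.03      ]
pack [array([ 0.5697, -0.3146]), array([ 0.583 , -0.3595]), array([ 0.4746, -0.389 ]), array([ 0.4606, -0.3447])]
jar [0.6937584  0.35181781 0.134     ] tin [ 0.67219132 -0.34938462  0.126     ]
scene: bulb globe [0.33596659 0.3116506  0.03      ] pack band [ 0.53814846 -0.35028541  0.036     ] tin [ 0.68061158 -0.35244738  0.126     ] jar [0.70210376 0.33988074 0.134     ] funnel [ 0.56389696 -0.52654186  0.1       ] [ 0.57360265 -0.54147142  0.        ]
bulbcap [0.39596926 0.34533603 0.013     ]
```

Call:
{"method": "carry_out", "body": {"increments": [[[0.1, -0.08, 0], [0, 0, 0], -1], [[0.2, -0.16, 0], [0, 0, 0], -1], [[0.3, -0.24, 0], [0, 0, 0], -1], [[0.4, -0.32, 0], [0, 0, 0], -1], [[0.5, -0.4, 0], [0, 0, 0], -1], [[0.6, -0.48, 0], [0, 0, 0], -1], [[0.7, -0.56, 0], [0, 0, 0], -1], [[0.8, -0.64, 0], [0, 0, 0], -1]], "force": 30}}

```text
clock: 1.15
eef_pos: [0.3123, -0.4471, 0.2176]
orientation: [0.988, 0.155, -0.0, -0.0]
wrist_force: [0.0, -0.2, -0.3]
grip_width: 0.0855
finger_force: 0.0
```

Call:
{"method": "carry_out", "body": {"increments": [[[0.1, -0.08, 0], [0, 0, 0], -1], [[0.2, -0.16, 0], [0, 0, 0], -1], [[0.3, -0.24, 0], [0, 0, 0], -1], [[0.4, -0.32, 0], [0, 0, 0], -1], [[0.5, -0.4, 0], [0, 0, 0], -1], [[0.6, -0.48, 0], [0, 0, 0], -1], [[0.7, -0.56, 0], [0, 0, 0], -1], [[0.8, -0.64, 0], [0, 0, 0], -1]]}}

```text
clock: 2.15
eef_pos: [0.4255, -0.2765, 0.2177]
orientation: [0.988, 0.155, -0.0, -0.0]
wrist_force: [0.3, 0.2, 0.8]
grip_width: 0.0851
finger_force: 0.0
```

```bash
cat >> h.py <<'E'
def yaw(a): return [np.cos(a/2),np.sin(a/2),0,0]
def case(x,y,z): 
    a=.0664; return np.array([.5987+x*np.cos(a)-y*np.sin(a), -.0309+x*np.sin(a)+y*np.cos(a), z])
E
python3 - <<'E'
from h import *
print(r.sense()['eef_pos'])
p=case(-.116,-.125,.16); print(p, inc(p,yaw(.0664)))
a=r.camera("scene");b=r.camera("top")
cv2.imwrite("pics/both.png",np.vstack([a[:,:,::-1],b[200:,:,::-1]])[:600])
E
```

```text
[ 0.42546448 -0.27647566  0.21768299]
[ 0.49124953 -0.16332128  0.16      ] (array([ 0.486, -0.438,  0.288]), array([-0.   ,  0.   ,  0.156]))
```

View pics/both.png

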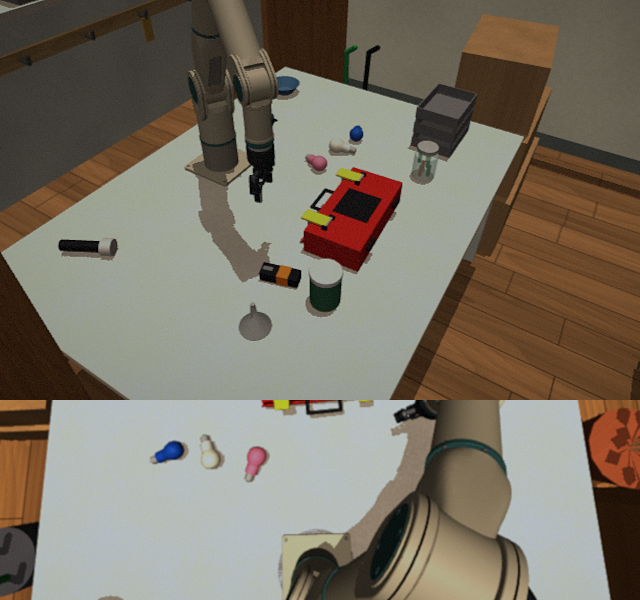

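Call:
{"method": "carry_out", "body": {"increments": [[[0.08, -0.07, 0], [0, 0, 0.026], -1], [[0.16, -0.14, 0.05], [0, 0, 0.052], -1], [[0.24, -0.22, 0.1], [0, 0, 0.078], -1], [[0.32, -0.29, 0.15], [0, 0, 0.104], -1], [[0.4, -0.36, 0.2], [0, 0, 0.13], -1], [[0.486, -0.438, 0.288], [0, 0, 0.156], -1], [[0.486, -0.438, 0.288], [0, 0, 0.156], -1], [[0.486, -0.438, 0.288], [0, 0, 0.156], -1]]}}

```text
clock: 3.25
eef_pos: [0.4904, -0.1658, 0.1605]
orientation: [0.999, 0.032, -0.0, 0.001]
wrist_force: [-0.1, 0.1, 0.9]
grip_width: 0.0851
finger_force: 0.0
```

Call:
{"method": "carry_out", "body": {"increments": [[[0, 0, 0.08], [0, 0, 0], -1], [[0, 0, 0.16], [0, 0, 0], -1], [[0, 0, 0.24], [0, 0, 0], -1], [[0, 0, 0.3], [0, 0, 0], -1], [[0, 0, 0.36], [0, 0, 0], -1], [[0, 0, 0.36], [0, 0, 0], -0.3], [[0, 0, 0.36], [0, 0, 0], 0.3], [[0, 0, 0.36], [0, 0, 0], 0.3]]}}

```text
clock: 4.25
eef_pos: [0.4914, -0.1638, 0.0889]
orientation: [0.999, 0.033, 0.0, -0.0]
wrist_force: [-1.7, 3.9, 12.6]
grip_width: 0.0324
finger_force: 6.3
```

```bash
python3 - <<'E'
from h import *
s=r.sense();print(s['eef_pos'],case(-.116,-.125,.088),s['grip_width'],s['finger_force'],s['wrist_force'])
b=r.camera("scene"); w=r.camera("wrist")
cv2.imwrite("pics/g1.png",np.hstack([cv2.resize(b[130:280,260:420,::-1],(400,375)),cv2.resize(w[:,:,::-1],(400,375))]))
E
```

```text
[ 0.49138762 -0.16378132  0.08887339] [ 0.49124953 -0.16332128  0.088     ] 0.03240405673252772 6.269975171308033 [-1.67457994  3.91841399 12.58168274]
```

View pics/g1.png

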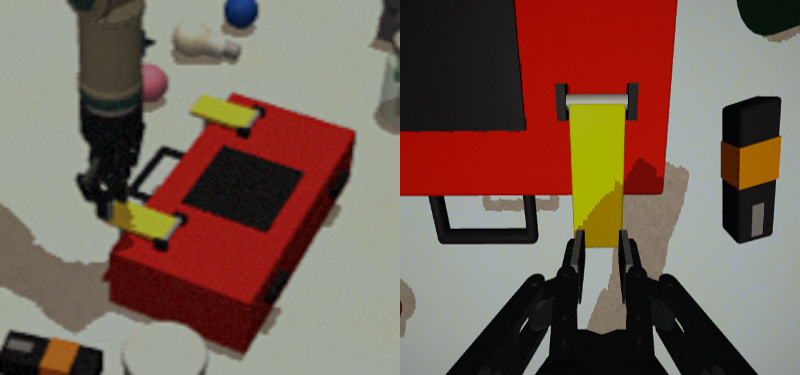

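```bash
python3 - <<'E'
from h import *
w=r.camera("wrist");b=r.camera("scene")
A=cv2.resize(w[200:400,200:440,::-1],(720,600)); 
crop(w,230,200,180,180,3,"a");
cv2.imwrite("pics/g2.png",np.hstack([cv2.resize(w[210:390,240:400,::-1],(480,540),interpolation=cv2.INTER_CUBIC),cv2.resize(b[170:260,290:340,::-1],(300,540),interpolation=cv2.INTER_CUBIC)]))
c=r.calibration("wrist");print(c['eye'])
for x,z in ((-.125,.1035),(-.125,.0935)):
  for y in (-.103,-.147): print(np.round(proj(c,case(x,y,z)),1))
t=r.sense()['eef_pos']
for dz in (0,.014,-.014): print("tcp",dz,np.round(proj(c,t-[0,0,dz]),1))
E
```

```text
[ 0.57509491 -0.15861344  0.24559211]
[282.5 273.6]
[359.5 273.5]
[284.7 264.2]
[357.5 264.2]
tcp 0 [321.8 247.2]
tcp 0.014 [321.8 236.9]
tcp -0.014 [321.7 259.1]
```

View pics/g2.png

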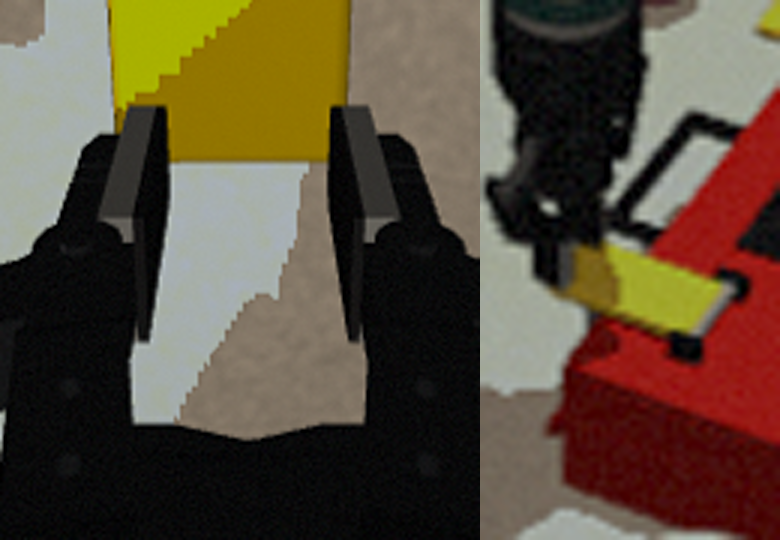

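```bash
python3 - <<'E'
from h import *
c=r.calibration("wrist");t=r.sense()['eef_pos']
print(R.from_quat(c['orientation']).as_matrix().round(3))
for dx in (.011,-.011):
  for dz in (-.014,0,.014,.03): print(dx,dz,np.round([proj(c,t+[dx,s*.0165,dz]) for s in (1,-1)],1).tolist())
for n,p in dict(lidfrontR=(-.095,-.185,.092),pivL=(-.04,-.103,.0985),pivR=(-.04,-.147,.0985),hand=(-.137,-.05,.07)).items(): print(n,np.round(proj(c,case(*p)),1))
E
```

```text
[[ 0.065 -0.944 -0.323]
 [-0.998 -0.062 -0.021]
 [ 0.     0.324 -0.946]]
0.011 -0.014 [[297.2, 219.9], [348.5, 223.0]]
0.011 0 [[295.3, 229.0], [350.6, 232.3]]
0.011 0.014 [[293.0, 239.7], [352.9, 243.3]]
0.011 0.03 [[289.9, 254.4], [356.1, 258.2]]
-0.011 -0.014 [[296.0, 250.4], [345.4, 253.3]]
-0.011 0 [[294.0, 261.4], [347.1, 264.5]]
-0.011 0.014 [[291.7, 274.3], [349.1, 277.5]]
-0.011 0.03 [[288.7, 291.7], [351.8, 295.2]]
lidfrontR [425.2 217.1]
pivL [275.9 118.8]
pivR [365.3 118.7]
hand [213.4 261.3]
```

Call:
{"method": "carry_out", "body": {"increments": [[[0, 0, -0.05], [0, 0, 0], -0.4], [[0, 0, -0.05], [0, 0, 0], -0.6], [[0, 0, -0.05], [0, 0, 0], -0.6], [[0, 0, 0], [0, 0, 0], -0.6], [[0, 0, 0.06], [0, 0, 0], -0.6], [[0, 0, 0.09], [0, 0, 0], -0.6], [[0, 0, 0.09], [0, 0, 0], -0.6], [[0, 0, 0.09], [0, 0, 0], -0.6]]}}

```text
clock: 5.45
eef_pos: [0.491, -0.1642, 0.0702]
orientation: [0.999, 0.033, 0.0, 0.0]
wrist_force: [-0.1, 0.5, -0.0]
grip_width: 0.0682
finger_force: 0.0
```

Call:
{"method": "carry_out", "body": {"increments": [[[0, 0, 0], [0, 0, 0], -0.4], [[0, 0, 0], [0, 0, 0], -0.3], [[0, 0, 0], [0, 0, 0], -0.2], [[0, 0, 0], [0, 0, 0], -0.1], [[0, 0, 0], [0, 0, 0], 0.1], [[0, 0, 0], [0, 0, 0], 0.1], [[0, 0, 0], [0, 0, 0], 0.1], [[0, 0, 0], [0, 0, 0], 0.1]]}}

```text
clock: 6.45
eef_pos: [0.4906, -0.1609, 0.0707]
orientation: [0.999, 0.033, -0.001, -0.002]
wrist_force: [-2.0, 7.3, 7.4]
grip_width: 0.043
finger_force: 31.4
```

```bash
python3 - <<'E'
from h import *
w=r.camera("wrist");b=r.camera("scene")
cv2.imwrite("pics/g3.png",np.hstack([cv2.resize(w[90:390,200:440,::-1],(480,600),interpolation=cv2.INTER_CUBIC),cv2.resize(b[160:260,270:320,::-1],(300,600),interpolation=cv2.INTER_CUBIC)]))
E
```

```text
(no output)
```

View pics/g3.png

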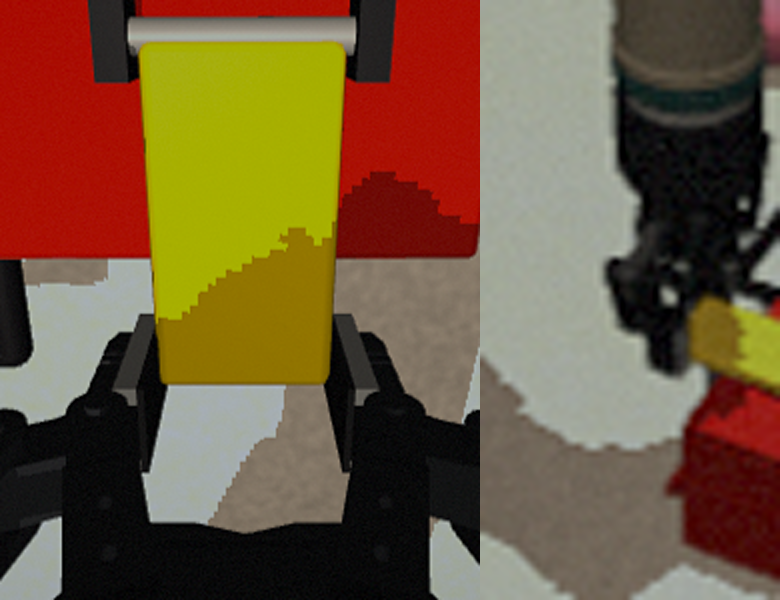

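Call:
{"method": "carry_out", "body": {"increments": [[[0.004, 0, -0.057], [0, 0, 0], 0.1], [[0.017, 0, -0.112], [0, 0, 0], 0.1], [[0.038, 0, -0.165], [0, 0, 0], 0.1], [[0.066, 0, -0.215], [0, 0, 0], 0.1], [[0.102, 0, -0.259], [0, 0, 0], 0.1], [[0.125, 0, -0.28], [0, 0, 0], 0.1], [[0.148, 0, -0.3], [0, 0, 0], 0.1], [[0.148, 0, -0.3], [0, 0, 0], 0.1]], "force": 20}}

```text
clock: 7.55
eef_pos: [0.5177, -0.1588, 0.1293]
orientation: [0.999, 0.034, -0.003, -0.002]
wrist_force: [-3.9, 5.7, 0.6]
grip_width: 0.0429
finger_force: 30.6
```

Call:
{"method": "carry_out", "body": {"increments": [[[0, 0, 0], [0, 0, 0], -0.2], [[0, 0, 0], [0, 0, 0], -0.6], [[0, 0, 0], [0, 0, 0], -0.6], [[0, 0, -0.1], [0, 0, 0], -0.6], [[0, 0, -0.2], [0, 0, 0], -0.6], [[0, 0, -0.3], [0, 0, 0], -0.6], [[0, 0, -0.4], [0, 0, 0], -0.6], [[0, 0, -0.4], [0, 0, 0], -0.6]]}}

```text
clock: 8.55
eef_pos: [0.5217, -0.1629, 0.2116]
orientation: [0.999, 0.033, 0.002, 0.001]
wrist_force: [-0.0, 0.2, -0.3]
grip_width: 0.0684
finger_force: 0.0
```

```bash
python3 - <<'E'
from h import *
w=r.camera("wrist");b=r.camera("scene");t=r.camera("top")
cv2.imwrite("pics/g4.png",np.hstack([cv2.resize(b[140:290,250:410,::-1],(400,400),interpolation=cv2.INTER_CUBIC),cv2.resize(t[120:220,250:390,::-1],(400,400),interpolation=cv2.INTER_CUBIC)]))
print(r.sense()['eef_pos'])
print(inc(case(-.116,.125,.20),yaw(.0664)))
E
```

```text
[ 0.5199236  -0.16216355  0.20945109]
(array([-0.144, -1.254,  0.048]), array([-0.   ,  0.001, -0.001]))
```

View pics/g4.png

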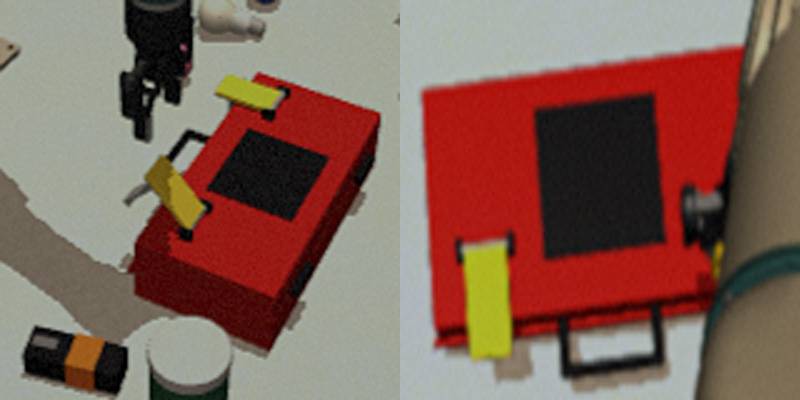

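Call:
{"method": "carry_out", "body": {"increments": [[[-0.01, -0.09, 0], [0, 0, 0], -0.6], [[-0.02, -0.18, 0], [0, 0, 0], -0.6], [[-0.03, -0.27, 0], [0, 0, 0], -0.6], [[-0.04, -0.36, 0], [0, 0, 0], -0.6], [[-0.05, -0.45, 0], [0, 0, 0], -0.6], [[-0.06, -0.54, 0], [0, 0, 0], -0.6], [[-0.07, -0.64, 0], [0, 0, 0], -0.6], [[-0.07, -0.64, 0], [0, 0, 0], -0.6]]}}

```text
clock: 9.7
eef_pos: [0.4979, -0.0334, 0.2103]
orientation: [0.999, 0.035, -0.0, -0.0]
wrist_force: [1.2, -0.5, 0.2]
grip_width: 0.0681
finger_force: 0.0
```

Call:
{"method": "carry_out", "body": {"increments": [[[-0.01, -0.09, 0], [0, 0, 0], -0.6], [[-0.02, -0.18, 0], [0, 0, 0], -0.6], [[-0.03, -0.27, 0], [0, 0, 0], -0.6], [[-0.04, -0.36, 0], [0, 0, 0], -0.6], [[-0.05, -0.45, 0], [0, 0, 0], -0.6], [[-0.06, -0.54, 0], [0, 0, 0], -0.6], [[-0.07, -0.63, 0], [0, 0, 0], -0.6], [[-0.07, -0.63, 0], [0, 0, 0], -0.6]]}}

```text
clock: 10.7
eef_pos: [0.4755, 0.0909, 0.2102]
orientation: [0.999, 0.034, -0.0, -0.0]
wrist_force: [0.7, 0.1, 0.2]
grip_width: 0.0683
finger_force: 0.0
```

Call:
{"method": "carry_out", "body": {"increments": [[[0, 0, 0.1], [0, 0, 0], -0.6], [[0, 0, 0.2], [0, 0, 0], -0.6], [[0, 0, 0.3], [0, 0, 0], -0.6], [[0, 0, 0.4], [0, 0, 0], -0.6], [[0, 0, 0.5], [0, 0, 0], -0.6], [[0, 0, 0.6], [0, 0, 0], -0.6], [[0, 0, 0.69], [0, 0, 0], -0.6], [[0, 0, 0.69], [0, 0, 0], -0.6]]}}

```text
clock: 11.7
eef_pos: [0.4751, 0.0882, 0.0713]
orientation: [0.999, 0.032, -0.001, 0.001]
wrist_force: [-0.2, -0.3, 0.0]
grip_width: 0.068
finger_force: 0.0
```

Call:
{"method": "carry_out", "body": {"increments": [[[0, 0, 0], [0, 0, 0], -0.4], [[0, 0, 0], [0, 0, 0], -0.3], [[0, 0, 0], [0, 0, 0], -0.2], [[0, 0, 0], [0, 0, 0], -0.1], [[0, 0, 0], [0, 0, 0], 0.1], [[0, 0, 0], [0, 0, 0], 0.1], [[0, 0, 0], [0, 0, 0], 0.1], [[0, 0, 0], [0, 0, 0], 0.1]]}}

```text
clock: 12.7
eef_pos: [0.476, 0.0893, 0.0725]
orientation: [0.999, 0.033, 0.0, 0.0]
wrist_force: [-1.4, -0.8, 5.6]
grip_width: 0.0435
finger_force: 22.4
```

Call:
{"method": "carry_out", "body": {"increments": [[[0.004, 0, -0.057], [0, 0, 0], 0.1], [[0.017, 0, -0.112], [0, 0, 0], 0.1], [[0.038, 0, -0.165], [0, 0, 0], 0.1], [[0.066, 0, -0.215], [0, 0, 0], 0.1], [[0.102, 0, -0.259], [0, 0, 0], 0.1], [[0.125, 0, -0.28], [0, 0, 0], 0.1], [[0.148, 0, -0.3], [0, 0, 0], 0.1], [[0.148, 0, -0.3], [0, 0, 0], 0.1]], "force": 20}}

```text
clock: 13.7
eef_pos: [0.5048, 0.0912, 0.1324]
orientation: [0.999, 0.033, -0.001, 0.0]
wrist_force: [-4.8, -1.7, 2.4]
grip_width: 0.0433
finger_force: 21.5
```

Call:
{"method": "carry_out", "body": {"increments": [[[0, 0, 0], [0, 0, 0], -0.2], [[0, 0, 0], [0, 0, 0], -0.6], [[0, 0, 0], [0, 0, 0], -0.6], [[0, 0, -0.1], [0, 0, 0], -0.6], [[0, 0, -0.2], [0, 0, 0], -0.6], [[0, 0, -0.3], [0, 0, 0], -0.6], [[0, 0, -0.4], [0, 0, 0], -0.6], [[0, 0, -0.4], [0, 0, 0], -0.6]]}}

```text
clock: 14.7
eef_pos: [0.5067, 0.0917, 0.2135]
orientation: [0.999, 0.033, 0.002, -0.0]
wrist_force: [-0.3, 0.3, -0.0]
grip_width: 0.0685
finger_force: 0.0
```

```bash
sed -i 's/-.0309+x/-.0281+x/' h.py; python3 - <<'E'
from h import *
b=r.camera("scene");t=r.camera("top")
cv2.imwrite("pics/g5.png",np.hstack([cv2.resize(b[130:280,260:420,::-1],(400,400),interpolation=cv2.INTER_CUBIC),cv2.resize(t[120:220,250:390,::-1],(400,400),interpolation=cv2.INTER_CUBIC)]))
print(r.sense()['eef_pos'],r.sense()['joints'])
print(case(-.137,0,.2),inc(case(-.137,0,.20),yaw(.0664+np.pi/2)),inc(case(-.137,0,.20),yaw(.0664-np.pi/2)))
E
```

```text
[0.50523365 0.09142285 0.21179229] [-0.27690933  0.44216433  0.06147227  1.90243957 -0.03683507  0.79816753
 -1.70054885]
[ 0.4620019  -0.03719012  0.2       ] (array([-0.258,  0.627,  0.059]), array([-0.,  0., -1.])) (array([-0.258,  0.627,  0.059]), array([0., 0., 1.]))
```

View pics/g5.png

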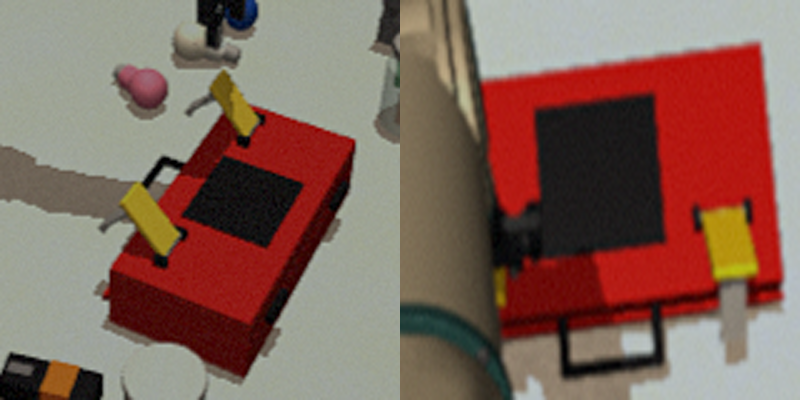

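Call:
{"method": "carry_out", "body": {"increments": [[[-0.03, 0.08, 0], [0, 0, 0.11], -0.2], [[-0.06, 0.16, 0], [0, 0, 0.22], 0.3], [[-0.09, 0.24, 0], [0, 0, 0.33], 0.3], [[-0.12, 0.32, 0], [0, 0, 0.44], 0.3], [[-0.15, 0.4, 0], [0, 0, 0.55], 0.3], [[-0.18, 0.48, 0], [0, 0, 0.66], 0.3], [[-0.21, 0.55, 0], [0, 0, 0.77], 0.3], [[-0.243, 0.627, 0], [0, 0, 0.88], 0.3]]}}

```text
clock: 15.8
eef_pos: [0.4644, -0.0374, 0.2112]
orientation: [0.789, -0.614, -0.001, 0.001]
wrist_force: [0.6, -0.1, -0.2]
grip_width: 0.03
finger_force: 0.0
```

```bash
python3 - <<'E'
from h import *
print(r.sense()['eef_pos'],r.sense()['joints'][6])
print(inc([.465,-.0375,.12],yaw(.0664-np.pi/2)))
E
```

```text
[ 0.46435958 -0.03735627  0.21120589] -2.5887127569848905
(array([ 0.001, -0.004,  0.456]), array([ 0.001, -0.   ,  0.116]))
```

Call:
{"method": "carry_out", "body": {"increments": [[[0, 0, 0], [0, 0, -0.11], 0.3], [[0, 0, 0], [0, 0, -0.22], 0.3], [[0, 0, 0], [0, 0, -0.33], 0.3], [[0, 0, 0], [0, 0, -0.44], 0.3], [[0, 0, 0], [0, 0, -0.55], 0.3], [[0, 0, 0], [0, 0, -0.66], 0.3], [[0, 0, 0], [0, 0, -0.77], 0.3], [[0, 0, 0], [0, 0, -0.88], 0.3]]}}

```text
clock: 16.8
eef_pos: [0.4645, -0.0369, 0.2111]
orientation: [0.999, 0.036, -0.001, -0.0]
wrist_force: [0.5, 0.2, -0.6]
grip_width: 0.0295
finger_force: 0.0
```

Call:
{"method": "carry_out", "body": {"increments": [[[0, 0, 0], [0, 0, -0.11], 0.3], [[0, 0, 0], [0, 0, -0.22], 0.3], [[0, 0, 0], [0, 0, -0.33], 0.3], [[0, 0, 0], [0, 0, -0.44], 0.3], [[0, 0, 0], [0, 0, -0.55], 0.3], [[0, 0, 0], [0, 0, -0.66], 0.3], [[0, 0, 0], [0, 0, -0.77], 0.3], [[0, 0, 0], [0, 0, -0.88], 0.3]]}}

```text
clock: 17.8
eef_pos: [0.4645, -0.0368, 0.2111]
orientation: [0.747, 0.665, -0.001, -0.001]
wrist_force: [0.4, -0.2, 0.0]
grip_width: 0.0296
finger_force: 0.0
```

```bash
python3 - <<'E'
from h import *
print(r.sense()['eef_pos'],r.sense()['joints'][6])
print(inc([.465,-.0375,.12],yaw(.0664+np.pi/2)))
E
```

```text
[ 0.46447307 -0.03684659  0.21111416] -0.27160418505518397
(array([-0.003,  0.004,  0.456]), array([-0.001, -0.   , -0.117]))
```

Call:
{"method": "carry_out", "body": {"increments": [[[0, 0, 0.06], [0, 0, -0.06], 0.3], [[0, 0, 0.12], [0, 0, -0.117], 0.3], [[0, 0, 0.18], [0, 0, -0.117], 0.3], [[0, 0, 0.24], [0, 0, -0.117], 0.3], [[0, 0, 0.3], [0, 0, -0.117], 0.3], [[0, 0, 0.38], [0, 0, -0.117], 0.3], [[0, 0, 0.456], [0, 0, -0.117], 0.3], [[0, 0, 0.456], [0, 0, -0.117], 0.3]]}}

```text
clock: 18.8
eef_pos: [0.4643, -0.0368, 0.1199]
orientation: [0.685, 0.728, -0.001, -0.001]
wrist_force: [0.2, 0.3, -0.2]
grip_width: 0.0297
finger_force: 0.0
```

```bash
python3 - <<'E'
from h import *
s=r.sense();t=s['eef_pos'];print(t)
c=r.calibration("wrist");print(c['eye'])
w=r.camera("wrist");b=r.camera("scene")
cv2.imwrite("pics/g6.png",np.hstack([cv2.resize(w[:,:,::-1],(480,300)),cv2.resize(b[140:240,260:360,::-1],(300,300),interpolation=cv2.INTER_CUBIC)]))
for x in (-.131,-.143): print([np.round(np.array(proj(c,case(x,y,.064)))*.75) for y in (-.04,.04)])
for z in (-.014,0,.015): print(np.round(np.array(proj(c,t+[0,0,z]))*.75))
E
```

```text
[ 0.46427983 -0.03682166  0.11991969]
[0.45944195 0.04666525 0.27606985]
[array([246., 193.]), array([246., 122.])]
[array([235., 193.]), array([233., 122.])]
[242. 177.]
[242. 185.]
[242. 195.]
```

View pics/g6.png

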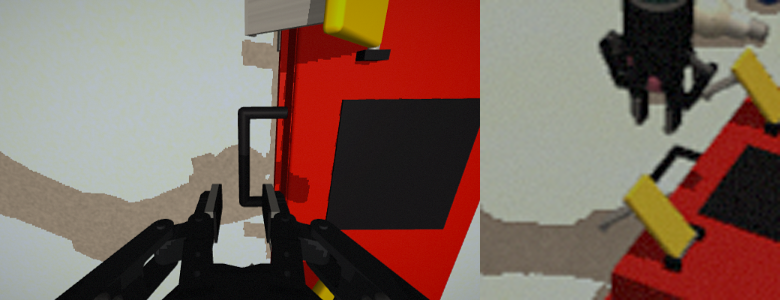

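Call:
{"method": "carry_out", "body": {"increments": [[[0, 0.012, 0.06], [0, 0, 0], 0.3], [[0, 0.012, 0.12], [0, 0, 0], 0.3], [[0, 0.012, 0.18], [0, 0, 0], 0.3], [[0, 0.012, 0.24], [0, 0, 0], 0.3], [[0, 0.012, 0.3], [0, 0, 0], 0.3], [[0, 0.012, 0.35], [0, 0, 0], 0.3], [[0, 0.012, 0.4], [0, 0, 0], 0.3], [[0, 0.012, 0.4], [0, 0, 0], 0.3]]}}

```text
clock: 19.9
eef_pos: [0.467, -0.0368, 0.0403]
orientation: [0.685, 0.728, -0.0, -0.0]
wrist_force: [0.6, 0.0, -0.3]
grip_width: 0.0299
finger_force: 0.0
```

Call:
{"method": "carry_out", "body": {"increments": [[[0, 0, 0], [0, 0, 0], 0.5], [[0, 0, 0], [0, 0, 0], 0.7], [[0, 0, 0], [0, 0, 0], 0.9], [[0, 0, 0], [0, 0, 0], 0.9], [[0, 0, 0], [0, 0, 0], 0.9], [[0, 0, 0], [0, 0, 0], 0.9], [[0, 0, 0], [0, 0, 0], 0.9], [[0, 0, 0], [0, 0, 0], 0.9]], "force": 20}}

```text
clock: 20.9
eef_pos: [0.4663, -0.037, 0.0412]
orientation: [0.685, 0.728, -0.001, -0.001]
wrist_force: [-4.8, 0.2, 6.8]
grip_width: 0.011
finger_force: 20.7
```

Call:
{"method": "carry_out", "body": {"increments": [[[0, 0.005, -0.058], [0, 0, 0], 0.9], [[0, 0.022, -0.173], [0, 0, 0], 0.9], [[0, 0.051, -0.285], [0, 0, 0], 0.9], [[0, 0.091, -0.394], [0, 0, 0], 0.9], [[0, 0.142, -0.499], [0, 0, 0], 0.9], [[0, 0.203, -0.597], [0, 0, 0], 0.9], [[0, 0.273, -0.689], [0, 0, 0], 0.9], [[0, 0.312, -0.733], [0, 0, 0], 0.9]]}}

```text
clock: 21.9
eef_pos: [0.5256, -0.0329, 0.1887]
orientation: [0.685, 0.728, -0.003, -0.003]
wrist_force: [-11.1, 1.2, 5.2]
grip_width: 0.0107
finger_force: 19.9
```

Call:
{"method": "carry_out", "body": {"increments": [[[0, 0.083, -0.081], [0, 0, 0], 0.9], [[0, 0.174, -0.153], [0, 0, 0], 0.9], [[0, 0.272, -0.216], [0, 0, 0], 0.9], [[0, 0.376, -0.268], [0, 0, 0], 0.9], [[0, 0.484, -0.31], [0, 0, 0], 0.9], [[0, 0.596, -0.341], [0, 0, 0], 0.9], [[0, 0.71, -0.361], [0, 0, 0], 0.9], [[0, 0.71, -0.361], [0, 0, 0], 0.9]]}}

```text
clock: 22.9
eef_pos: [0.6743, -0.0226, 0.2619]
orientation: [0.685, 0.729, 0.003, 0.001]
wrist_force: [-0.9, 2.1, 5.3]
grip_width: 0.0112
finger_force: 21.4
```

Call:
{"method": "carry_out", "body": {"increments": [[[0, 0.05, 0.0], [0, 0, 0], 0.9], [[0, 0.1, -0.007], [0, 0, 0], 0.9], [[0, 0.15, -0.007], [0, 0, 0], 0.9], [[0, 0.2, -0.006], [0, 0, 0], 0.9], [[0, 0.25, -0.003], [0, 0, 0], 0.9], [[0, 0.3, 0.003], [0, 0, 0], 0.9], [[0, 0.36, 0.012], [0, 0, 0], 0.9], [[0, 0.36, 0.012], [0, 0, 0], 0.9]]}}

```text
clock: 23.9
eef_pos: [0.744, -0.0181, 0.2568]
orientation: [0.685, 0.729, 0.001, -0.001]
wrist_force: [0.6, 5.2, 0.8]
grip_width: 0.0106
finger_force: 21.7
```

Call:
{"method": "carry_out", "body": {"increments": [[[0, 0, 0], [0, 0, 0], 0.9], [[0, 0, 0], [0, 0, 0], 0.7], [[0, 0, 0], [0, 0, 0], 0.5], [[0, 0, 0], [0, 0, 0], 0.4], [[0, 0, 0], [0, 0, 0], 0.4], [[0, 0, -0.06], [0, 0, 0], 0.4], [[0, 0, -0.16], [0, 0, 0], 0.4], [[0, 0, -0.26], [0, 0, 0], 0.4]]}}

```text
clock: 24.9
eef_pos: [0.7436, -0.02, 0.311]
orientation: [0.685, 0.728, 0.0, 0.0]
wrist_force: [0.2, 0.4, 1.4]
grip_width: 0.0252
finger_force: 0.0
```

```bash
python3 - <<'E'
from h import *
print(r.sense()['eef_pos'],r.sense()['joints'])
w=r.camera("wrist");b=r.camera("scene")
cv2.imwrite("pics/g7.png",np.vstack([cv2.resize(b[100:300,160:480,::-1],(800,500),interpolation=cv2.INTER_CUBIC)]))
E
```

```text
[ 0.74361891 -0.01999858  0.31104304] [ 0.13008498  0.73577524 -0.31737007  1.05662281  0.21522964  1.37803345
 -0.08944868]
```

View pics/g7.png

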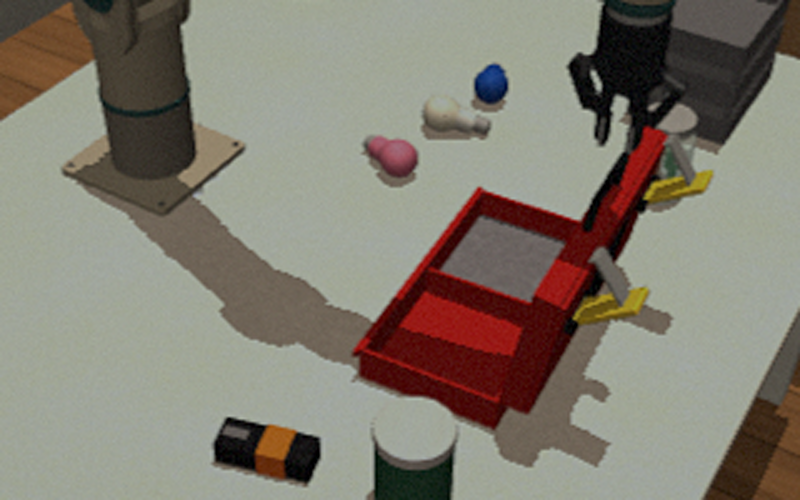

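Call:
{"method": "carry_out", "body": {"increments": [[[0, 0, -0.1], [0, 0, 0], 0.4], [[0, -0.05, -0.2], [0, 0, 0], 0.4], [[0.1, -0.18, -0.2], [0, 0, 0], 0], [[0.25, -0.32, -0.2], [0, 0, 0], -0.4], [[0.42, -0.46, -0.2], [0, 0, 0], -0.8], [[0.59, -0.6, -0.2], [0, 0, 0], -0.8], [[0.76, -0.74, -0.2], [0, 0, 0], -0.8], [[0.93, -0.88, -0.2], [0, 0, 0], -0.8]]}}

```text
clock: 26.0
eef_pos: [0.5548, 0.1557, 0.3501]
orientation: [0.685, 0.728, 0.0, 0.0]
wrist_force: [0.7, -0.1, 1.3]
grip_width: 0.077
finger_force: 0.0
```

Call:
{"method": "carry_out", "body": {"increments": [[[0.12, -0.11, 0], [0, 0, 0.1], -0.8], [[0.24, -0.22, 0.1], [0, 0, 0.2], -0.8], [[0.36, -0.33, 0.2], [0, 0, 0.3], -0.8], [[0.48, -0.44, 0.3], [0, 0, 0.4], -0.8], [[0.6, -0.55, 0.4], [0, 0, 0.51], -0.8], [[0.72, -0.66, 0.5], [0, 0, 0.62], -0.8], [[0.83, -0.77, 0.6], [0, 0, 0.73], -0.8], [[0.93, -0.88, 0.6], [0, 0, 0.82], -0.8]]}}

```text
clock: 27.0
eef_pos: [0.3674, 0.3295, 0.2286]
orientation: [0.986, 0.169, -0.001, 0.001]
wrist_force: [-0.0, 0.4, -0.2]
grip_width: 0.0767
finger_force: 0.0
```

```bash
python3 - <<'E'
from h import *
s=r.sense();print(s['eef_pos'],s['joints'])
print(inc([.369,.328,.14],yaw(.345)))
cw=r.calibration("wrist");w=r.camera("wrist");b=r.camera("scene");t=r.camera("top")
# wrist view left, scene pack, top pack
A=cv2.resize(w[:,:,::-1],(800,500))[:, :]
B=cv2.resize(b[255:305,235:315,::-1],(400,250),interpolation=cv2.INTER_CUBIC)
C=cv2.resize(t[160:230,390:502,::-1],(400,250),interpolation=cv2.INTER_CUBIC)
D=cv2.resize(w[:,:,::-1],(480,300),interpolation=cv2.INTER_AREA)
T=cv2.resize(t[215:275,190:254,::-1],(320,300),interpolation=cv2.INTER_CUBIC)
cv2.imwrite("pics/g8.png",np.vstack([np.hstack([D,T]),np.hstack([B,C])]))
for p in ([.369,.328,.022],[.3315,.3143,.03],[.4085,.342,.013]): print(np.array(proj(cw,p))*.75)
E
```

```text
[0.36744892 0.32947861 0.22859259] [-0.69922561  0.39504044 -0.12209802  1.9259022   0.06357482  0.82668594
 -2.08700315]
(array([0.006, 0.009, 0.443]), array([ 0.001,  0.001, -0.004]))
[242.57529654 126.70392087]
[242.84512346 150.25212259]
[242.52157201 101.17595797]
```

View pics/g8.png

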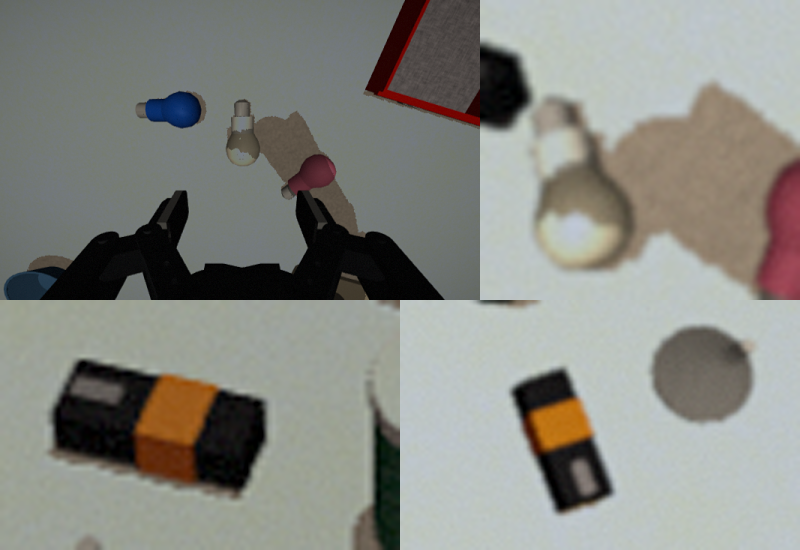

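Call:
{"method": "carry_out", "body": {"increments": [[[0.006, 0.004, 0.15], [0, 0, 0], -0.8], [[0.006, 0.004, 0.3], [0, 0, 0], -0.8], [[0.006, 0.004, 0.45], [0, 0, 0], -0.8], [[0.006, 0.004, 0.6], [0, 0, 0], -0.8], [[0.006, 0.004, 0.72], [0, 0, 0], -0.8], [[0.006, 0.004, 0.84], [0, 0, 0], -0.8], [[0.006, 0.004, 0.94], [0, 0, 0], -0.8], [[0.006, 0.004, 0.94], [0, 0, 0], -0.8]]}}

```text
clock: 28.15
eef_pos: [0.3712, 0.3281, 0.0408]
orientation: [0.985, 0.171, -0.001, 0.001]
wrist_force: [-0.7, 0.2, 0.1]
grip_width: 0.0767
finger_force: 0.0
```

Call:
{"method": "carry_out", "body": {"increments": [[[0, 0, 0.02], [0, 0, 0], -0.8], [[0, 0, 0.04], [0, 0, 0], -0.8], [[0, 0, 0.06], [0, 0, 0], -0.8], [[0, 0, 0.08], [0, 0, 0], -0.8], [[0, 0, 0.1], [0, 0, 0], -0.8], [[0, 0, 0.12], [0, 0, 0], -0.8], [[0, 0, 0.13], [0, 0, 0], -0.8], [[0, 0, 0.13], [0, 0, 0], -0.8]]}}

```text
clock: 29.15
eef_pos: [0.3707, 0.3294, 0.0152]
orientation: [0.985, 0.171, -0.0, 0.0]
wrist_force: [-0.4, 0.6, -0.2]
grip_width: 0.0769
finger_force: 0.0
```

```bash
python3 - <<'E'
from h import *
s=r.sense();print(s['eef_pos'],s['wrist_force'])
c=r.calibration("top");k=3.5714
P=[pix(c,390+(u-400)/k,160+(v-300)/k,.036)[:2] for u,v in [(517,385),(567,370),(612,490),(562,508)]]
print(np.round(P,4).tolist(),np.mean(P,0))
c=r.calibration("scene")
P=[pix(c,235+u/5,255+(v-300)/5,.036)[:2] for u,v in [(82,361),(266,402),(245,445),(58,405)]]
print(np.round(P,4).tolist(),np.mean(P,0))
E
```

```text
[0.37069662 0.32944219 0.01523   ] [-0.36869688  0.56908635 -0.17628376]
[[0.5482, -0.3521], [0.5604, -0.3971], [0.4523, -0.4263], [0.4379, -0.3818]] [ 0.49970743 -0.38932492]
[[0.4451, -0.3862], [0.556, -0.3545], [0.5637, -0.3874], [0.4539, -0.4206]] [ 0.50467783 -0.38716528]
```

Call:
{"method": "carry_out", "body": {"increments": [[[0, 0, 0.015], [0, 0, 0], -0.6], [[0, 0, 0.015], [0, 0, 0], -0.4], [[0, 0, 0.015], [0, 0, 0], -0.2], [[0, 0, 0.015], [0, 0, 0], -0.1], [[0, 0, 0.015], [0, 0, 0], 0], [[0, 0, 0.015], [0, 0, 0], 0.2], [[0, 0, 0.015], [0, 0, 0], 0.25], [[0, 0, 0.015], [0, 0, 0], 0.25]], "force": 20}}

```text
clock: 30.15
eef_pos: [0.3709, 0.3296, 0.0126]
orientation: [0.985, 0.171, 0.0, -0.0]
wrist_force: [0.7, 0.1, 2.7]
grip_width: 0.0351
finger_force: 19.6
```

Call:
{"method": "carry_out", "body": {"increments": [[[0, 0, 0], [0, 0, 0], 0], [[0, 0, 0], [0, 0, 0], -0.3], [[0, 0, 0], [0, 0, 0], -0.3], [[0, 0, 0.01], [0, 0, 0], -0.3], [[0, 0, 0.02], [0, 0, 0], -0.3], [[0, 0, 0.03], [0, 0, 0], -0.3], [[0, 0, 0.035], [0, 0, 0], -0.3], [[0, 0, 0.035], [0, 0, 0], -0.3]]}}

```text
clock: 31.15
eef_pos: [0.3708, 0.3295, 0.0053]
orientation: [0.985, 0.171, -0.0, 0.0]
wrist_force: [-0.4, 0.4, 0.0]
grip_width: 0.0556
finger_force: 0.0
```

Call:
{"method": "carry_out", "body": {"increments": [[[0, 0, 0], [0, 0, 0], -0.2], [[0, 0, 0], [0, 0, 0], -0.1], [[0, 0, 0], [0, 0, 0], 0], [[0, 0, 0], [0, 0, 0], 0.1], [[0, 0, 0], [0, 0, 0], 0.2], [[0, 0, 0], [0, 0, 0], 0.25], [[0, 0, 0], [0, 0, 0], 0.25], [[0, 0, 0], [0, 0, 0], 0.25]]}}

```text
clock: 32.15
eef_pos: [0.3708, 0.3296, 0.0055]
orientation: [0.985, 0.171, 0.0, -0.0]
wrist_force: [-0.6, -0.5, 2.3]
grip_width: 0.0372
finger_force: 20.1
```

Call:
{"method": "carry_out", "body": {"increments": [[[0, 0, -0.03], [0, 0, 0], 0.3], [[0, 0, -0.1], [0, 0, 0], 0.3], [[0, 0, -0.2], [0, 0, 0], 0.3], [[0, 0, -0.32], [0, 0, 0], 0.3], [[0, 0, -0.45], [0, 0, 0], 0.3], [[0, 0, -0.58], [0, 0, 0], 0.3], [[0, 0, -0.7], [0, 0, 0], 0.3], [[0, 0, -0.77], [0, 0, 0], 0.3]], "force": 30}}

```text
clock: 33.15
eef_pos: [0.3711, 0.3298, 0.1613]
orientation: [0.985, 0.171, 0.001, -0.001]
wrist_force: [0.5, -0.4, -1.6]
grip_width: 0.0364
finger_force: 30.7
```

Call:
{"method": "carry_out", "body": {"increments": [[[0.02, 0.04, 0], [0, 0, 0], 0.3], [[0.05, 0.12, 0], [0, 0, 0], 0.3], [[0.1, 0.24, 0], [0, 0, 0], 0.3], [[0.15, 0.37, 0], [0, 0, 0], 0.3], [[0.2, 0.5, 0], [0, 0, 0], 0.3], [[0.25, 0.62, 0], [0, 0, 0], 0.3], [[0.29, 0.73, 0], [0, 0, 0], 0.3], [[0.33, 0.82, 0], [0, 0, 0], 0.3]]}}

```text
clock: 34.15
eef_pos: [0.4887, 0.1948, 0.1583]
orientation: [0.985, 0.17, -0.001, 0.001]
wrist_force: [-0.5, -0.3, -1.1]
grip_width: 0.0367
finger_force: 30.7
```

Bulb is held (36 mm, load about 1 N). Going on over the left bay.

Call:
{"method": "carry_out", "body": {"increments": [[[0.05, 0.12, 0], [0, 0, 0.02], 0.3], [[0.1, 0.24, 0], [0, 0, 0.05], 0.3], [[0.15, 0.37, 0], [0, 0, 0.08], 0.3], [[0.2, 0.5, 0], [0, 0, 0.11], 0.3], [[0.25, 0.62, 0], [0, 0, 0.14], 0.3], [[0.29, 0.73, 0], [0, 0, 0.17], 0.3], [[0.33, 0.82, 0], [0, 0, 0.178], 0.3], [[0.33, 0.82, 0], [0, 0, 0.178], 0.3]]}}

```text
clock: 35.15
eef_pos: [0.6066, 0.0634, 0.1592]
orientation: [1.0, 0.031, 0.0, 0.0]
wrist_force: [-0.1, 0.1, -0.7]
grip_width: 0.0367
finger_force: 30.8
```

Call:
{"method": "carry_out", "body": {"increments": [[[0, 0, 0.05], [0, 0, 0], 0.3], [[0, 0, 0.12], [0, 0, 0], 0.3], [[0, 0, 0.2], [0, 0, 0], 0.3], [[0, 0, 0.3], [0, 0, 0], 0.3], [[0, 0, 0.4], [0, 0, 0], 0.3], [[0, 0, 0.48], [0, 0, 0], 0.3], [[0, 0, 0.55], [0, 0, 0], 0.3], [[0, 0, 0.6], [0, 0, 0], 0.3]]}}

```text
clock: 36.15
eef_pos: [0.6054, 0.0653, 0.0385]
orientation: [0.999, 0.032, -0.0, 0.0]
wrist_force: [-0.3, 0.3, -0.4]
grip_width: 0.037
finger_force: 30.8
```

Call:
{"method": "carry_out", "body": {"increments": [[[0, 0, 0.02], [0, 0, 0], 0.3], [[0, 0, 0.04], [0, 0, 0], 0.3], [[0, 0, 0.06], [0, 0, 0], 0.3], [[0, 0, 0.08], [0, 0, 0], 0.3], [[0, 0, 0.095], [0, 0, 0], 0.3], [[0, 0, 0.105], [0, 0, 0], 0.3], [[0, 0, 0.11], [0, 0, 0], 0.3], [[0, 0, 0.11], [0, 0, 0], 0.3]]}}

```text
clock: 37.15
eef_pos: [0.6056, 0.0652, 0.0174]
orientation: [0.999, 0.032, 0.0, 0.0]
wrist_force: [0.2, -0.6, 0.3]
grip_width: 0.0365
finger_force: 30.8
```

Call:
{"method": "carry_out", "body": {"increments": [[[0, 0, 0], [0, 0, 0], 0.1], [[0, 0, 0], [0, 0, 0], 0], [[0, 0, 0], [0, 0, 0], -0.2], [[0, 0, 0], [0, 0, 0], -0.3], [[0, 0, -0.15], [0, 0, 0], -0.3], [[0, 0, -0.35], [0, 0, 0], -0.3], [[0, 0, -0.6], [0, 0, 0], -0.3], [[0, 0, -0.9], [0, 0, 0], -0.3]]}}

```text
clock: 38.15
eef_pos: [0.6048, 0.0651, 0.1983]
orientation: [0.999, 0.032, -0.001, 0.0]
wrist_force: [0.2, -0.1, 0.6]
grip_width: 0.0553
finger_force: 0.0
```

Call:
{"method": "carry_out", "body": {"increments": [[[-0.03, 0.09, 0], [0, 0, 0], -0.8], [[-0.06, 0.18, 0], [0, 0, 0], -0.8], [[-0.09, 0.28, 0], [0, 0, 0], -0.8], [[-0.12, 0.37, 0], [0, 0, 0], -0.8], [[-0.15, 0.46, 0], [0, 0, 0], -0.8], [[-0.18, 0.55, 0], [0, 0, 0], -0.8], [[-0.2, 0.65, 0], [0, 0, 0], -0.8], [[-0.22, 0.74, 0], [0, 0, 0], -0.8]]}}

```text
clock: 39.15
eef_pos: [0.5711, -0.0869, 0.1975]
orientation: [0.999, 0.032, 0.0, 0.0]
wrist_force: [0.2, -0.5, 0.1]
grip_width: 0.0769
finger_force: 0.0
```

Call:
{"method": "carry_out", "body": {"increments": [[[-0.03, 0.09, 0], [0, 0, 0], -0.8], [[-0.06, 0.18, 0], [0, 0, 0], -0.8], [[-0.09, 0.28, 0], [0, 0, 0], -0.8], [[-0.12, 0.37, 0], [0, 0, 0], -0.8], [[-0.15, 0.46, 0], [0, 0, 0], -0.8], [[-0.18, 0.55, 0], [0, 0, 0], -0.8], [[-0.2, 0.65, 0], [0, 0, 0], -0.8], [[-0.22, 0.74, 0], [0, 0, 0], -0.8]]}}

```text
clock: 40.15
eef_pos: [0.5366, -0.2373, 0.1974]
orientation: [0.999, 0.032, 0.0, 0.0]
wrist_force: [-0.1, -0.0, 0.3]
grip_width: 0.0768
finger_force: 0.0
```

Call:
{"method": "carry_out", "body": {"increments": [[[-0.03, 0.1, 0], [0, 0, -0.02], -0.8], [[-0.06, 0.2, 0], [0, 0, -0.04], -0.8], [[-0.09, 0.3, 0], [0, 0, -0.06], -0.8], [[-0.12, 0.4, 0], [0, 0, -0.08], -0.8], [[-0.15, 0.5, 0], [0, 0, -0.1], -0.8], [[-0.19, 0.62, 0], [0, 0, -0.13], -0.8], [[-0.227, 0.746, 0], [0, 0, -0.13], -0.8], [[-0.227, 0.746, 0], [0, 0, -0.13], -0.8]]}}

```text
clock: 41.15
eef_pos: [0.4994, -0.3909, 0.1972]
orientation: [0.991, 0.132, -0.0, 0.001]
wrist_force: [0.5, 0.1, -0.7]
grip_width: 0.0767
finger_force: 0.0
```

```bash
python3 - <<'E'
from h import *
print(r.sense()['eef_pos'],inc([.502,-.388,.04],yaw(.27)))
cw=r.calibration("wrist");w=r.camera("wrist");b=r.camera("scene")
D=cv2.resize(w[:,:,::-1],(480,300),interpolation=cv2.INTER_AREA)
T=cv2.resize(b[165:265,250:350,::-1],(300,300),interpolation=cv2.INTER_CUBIC)
cv2.imwrite("pics/g9.png",np.hstack([D,T]))
o=R.from_euler('z',.27)
for x,y in ((.06,.023),(.06,-.023),(-.06,-.023),(-.06,.023)): print(np.array(proj(cw,o.apply([x,y,.036])+[.502,-.388,0])).round(1)*.75)
E
```

```text
[ 0.49940792 -0.39085385  0.19716372] (array([ 0.017, -0.011,  0.786]), array([ 0.001,  0.001, -0.004]))
[223.425  91.2  ]
[255.825  90.975]
[254.775 168.45 ]
[226.05  168.675]
```

View pics/g9.png

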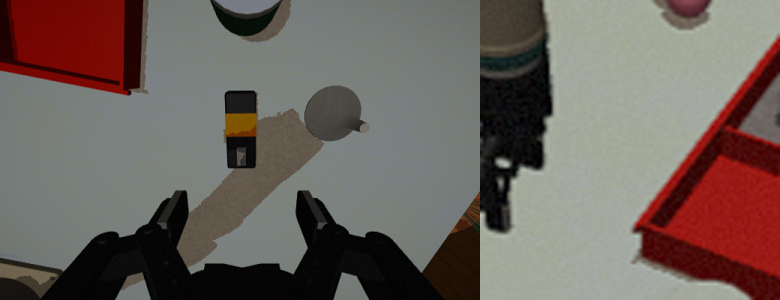

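Call:
{"method": "carry_out", "body": {"increments": [[[0.01, 0, 0.12], [0, 0, 0], -0.8], [[0.017, 0, 0.24], [0, 0, 0], -0.8], [[0.017, 0, 0.36], [0, 0, 0], -0.8], [[0.017, 0, 0.48], [0, 0, 0], -0.8], [[0.017, 0, 0.6], [0, 0, 0], -0.8], [[0.017, 0, 0.7], [0, 0, 0], -0.8], [[0.017, 0, 0.786], [0, 0, 0], -0.8], [[0.017, 0, 0.786], [0, 0, 0], -0.8]]}}

```text
clock: 42.25
eef_pos: [0.5037, -0.3857, 0.0389]
orientation: [0.991, 0.134, -0.001, -0.001]
wrist_force: [-0.8, 0.1, -0.3]
grip_width: 0.0767
finger_force: 0.0
```

Call:
{"method": "carry_out", "body": {"increments": [[[0, 0, 0.05], [0, 0, 0], -0.8], [[0, 0, 0.1], [0, 0, 0], -0.8], [[0, 0, 0.15], [0, 0, 0], -0.8], [[0, 0, 0.15], [0, 0, 0], -0.4], [[0, 0, 0.15], [0, 0, 0], -0.2], [[0, 0, 0.15], [0, 0, 0], 0.1], [[0, 0, 0.15], [0, 0, 0], 0.1], [[0, 0, 0.15], [0, 0, 0], 0.1]], "force": 60}}

```text
clock: 43.25
eef_pos: [0.5048, -0.3871, 0.011]
orientation: [0.991, 0.134, 0.001, 0.0]
wrist_force: [-1.1, -0.1, 6.2]
grip_width: 0.0444
finger_force: 62.5
```

Call:
{"method": "carry_out", "body": {"increments": [[[0, 0, -0.05], [0, 0, 0], 0.1], [[0, 0, -0.12], [0, 0, 0], 0.1], [[0, 0, -0.2], [0, 0, 0], 0.1], [[0, 0, -0.3], [0, 0, 0], 0.1], [[0, 0, -0.42], [0, 0, 0], 0.1], [[0, 0, -0.54], [0, 0, 0], 0.1], [[0, 0, -0.64], [0, 0, 0], 0.1], [[0, 0, -0.7], [0, 0, 0], 0.1]]}}

```text
clock: 44.25
eef_pos: [0.5048, -0.3871, 0.1524]
orientation: [0.991, 0.134, 0.001, 0.001]
wrist_force: [0.6, 0.1, -4.6]
grip_width: 0.0442
finger_force: 62.1
```

Call:
{"method": "carry_out", "body": {"increments": [[[0.03, -0.04, 0], [0, 0, 0], 0.1], [[0.07, -0.1, 0], [0, 0, 0], 0.1], [[0.13, -0.18, 0], [0, 0, 0], 0.1], [[0.19, -0.26, 0], [0, 0, 0], 0.1], [[0.25, -0.34, 0], [0, 0, 0], 0.1], [[0.31, -0.42, 0], [0, 0, 0], 0.1], [[0.37, -0.5, 0], [0, 0, 0], 0.1], [[0.42, -0.576, 0], [0, 0, 0], 0.1]]}}

```text
clock: 45.25
eef_pos: [0.5554, -0.252, 0.1502]
orientation: [0.991, 0.134, 0.0, -0.0]
wrist_force: [-0.9, 0.2, -4.3]
grip_width: 0.0444
finger_force: 62.1
```

Call:
{"method": "carry_out", "body": {"increments": [[[0.06, -0.08, 0], [0, 0, 0.02], 0.1], [[0.12, -0.16, 0], [0, 0, 0.04], 0.1], [[0.18, -0.25, 0], [0, 0, 0.06], 0.1], [[0.24, -0.34, 0], [0, 0, 0.08], 0.1], [[0.3, -0.42, 0], [0, 0, 0.1], 0.1], [[0.36, -0.5, 0], [0, 0, 0.13], 0.1], [[0.418, -0.576, 0], [0, 0, 0.13], 0.1], [[0.418, -0.576, 0], [0, 0, 0.13], 0.1]]}}

```text
clock: 46.25
eef_pos: [0.6056, -0.1173, 0.1502]
orientation: [0.999, 0.034, 0.0, -0.001]
wrist_force: [-0.3, -0.1, -3.6]
grip_width: 0.0443
finger_force: 62.1
```

Call:
{"method": "carry_out", "body": {"increments": [[[0, 0, 0.05], [0, 0, 0], 0.1], [[0, 0, 0.12], [0, 0, 0], 0.1], [[0, 0, 0.22], [0, 0, 0], 0.1], [[0, 0, 0.32], [0, 0, 0], 0.1], [[0, 0, 0.42], [0, 0, 0], 0.1], [[0, 0, 0.5], [0, 0, 0], 0.1], [[0, 0, 0.55], [0, 0, 0], 0.1], [[0, 0, 0.55], [0, 0, 0], 0.1]]}}

```text
clock: 47.25
eef_pos: [0.6042, -0.1203, 0.0394]
orientation: [0.999, 0.032, -0.001, -0.0]
wrist_force: [0.5, 0.5, -2.9]
grip_width: 0.0442
finger_force: 62.1
```

Call:
{"method": "carry_out", "body": {"increments": [[[0, 0, 0.04], [0, 0, 0], 0.1], [[0, 0, 0.08], [0, 0, 0], 0.1], [[0, 0, 0.105], [0, 0, 0], 0.1], [[0, 0, 0.105], [0, 0, 0], 0.1], [[0, 0, 0.105], [0, 0, 0], -0.1], [[0, 0, 0.105], [0, 0, 0], -0.4], [[0, 0, 0.105], [0, 0, 0], -0.5], [[0, 0, 0.105], [0, 0, 0], -0.5]], "force": 30}}

```text
clock: 48.25
eef_pos: [0.6051, -0.1202, 0.0195]
orientation: [0.999, 0.032, 0.0, 0.0]
wrist_force: [0.5, 0.0, -1.0]
grip_width: 0.064
finger_force: 0.0
```

Call:
{"method": "carry_out", "body": {"increments": [[[0, 0, -0.1], [0, 0, 0], -0.5], [[0, 0, -0.2], [0, 0, 0], -0.5], [[0, 0, -0.3], [0, 0, 0], -0.5], [[0, 0, -0.45], [0, 0, 0], -0.5], [[0, 0, -0.6], [0, 0, 0], -0.5], [[0, 0, -0.75], [0, 0, 0], -0.3], [[0, 0, -0.9], [0, 0, 0], 0], [[0, 0, -1], [0, 0, 0], 0.3]]}}

```text
clock: 49.25
eef_pos: [0.6056, -0.1203, 0.2228]
orientation: [0.999, 0.032, 0.002, 0.0]
wrist_force: [0.0, -0.0, -0.1]
grip_width: 0.0303
finger_force: 0.0
```

```bash
python3 - <<'E'
from h import *
s=r.sense();print(s['eef_pos'],s['joints'])
print(inc([.744,-.019,.34],yaw(.0664+np.pi/2)))
b=r.camera("scene");t=r.camera("top")
cv2.imwrite("pics/g10.png",np.hstack([cv2.resize(b[130:280,240:400,::-1],(400,375),interpolation=cv2.INTER_CUBIC),cv2.resize(t[90:240,230:390,::-1],(400,375),interpolation=cv2.INTER_CUBIC)]))
E
```

```text
[ 0.6055636  -0.12028126  0.22284984] [ 0.17179248  0.57240247 -0.03412619  1.61110182  0.02271616  0.95446598
 -1.37666291]
(array([ 0.725, -0.461, -0.583]), array([ 0.002, -0.002, -1.001]))
```

View pics/g10.png

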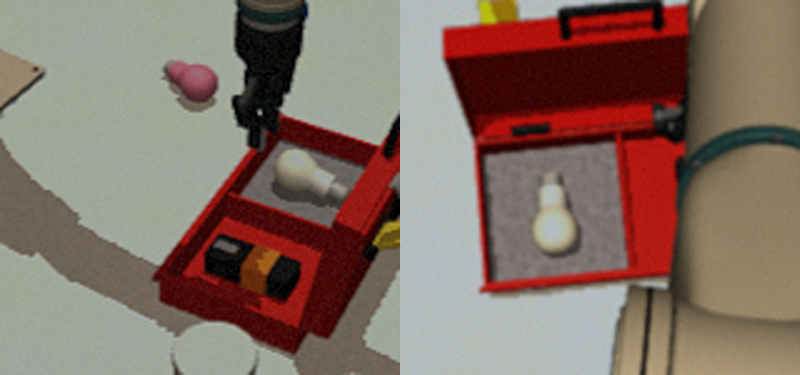

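Call:
{"method": "carry_out", "body": {"increments": [[[0, 0, -0.15], [0, 0, 0], 0.3], [[0, 0, -0.35], [0, 0, 0], 0.3], [[0, 0, -0.55], [0, 0, 0], 0.3], [[0, 0, -0.7], [0, 0, 0], 0.3], [[0, 0, -0.7], [0, 0, -0.1], 0.3], [[0, 0, -0.7], [0, 0, -0.2], 0.3], [[0, 0, -0.7], [0, 0, -0.3], 0.3], [[0, 0, -0.7], [0, 0, -0.4], 0.3]]}}

```text
clock: 50.35
eef_pos: [0.6043, -0.1201, 0.359]
orientation: [0.94, 0.342, -0.0, -0.0]
wrist_force: [-1.1, 0.2, 0.2]
grip_width: 0.0296
finger_force: 0.0
```

Call:
{"method": "carry_out", "body": {"increments": [[[0, 0, 0], [0, 0, -0.1], 0.3], [[0, 0, 0], [0, 0, -0.2], 0.3], [[0, 0, 0], [0, 0, -0.3], 0.3], [[0, 0, 0], [0, 0, -0.4], 0.3], [[0, 0, 0], [0, 0, -0.5], 0.3], [[0, 0, 0], [0, 0, -0.6], 0.3], [[0, 0, 0], [0, 0, -0.6], 0.3], [[0, 0, 0], [0, 0, -0.6], 0.3]]}}

```text
clock: 51.35
eef_pos: [0.6046, -0.1202, 0.3591]
orientation: [0.685, 0.729, -0.0, -0.0]
wrist_force: [-0.0, -0.1, -0.8]
grip_width: 0.0299
finger_force: 0.0
```

```bash
python3 - <<'E'
from h import *
s=r.sense();print(s['eef_pos'],s['joints'][6])
print(inc([.7436,-.020,.36],yaw(.0664+np.pi/2)))
E
```

```text
[ 0.60457594 -0.12023458  0.35910457] 0.04155324405933382
(array([ 0.458,  0.725, -0.005]), array([-0.   ,  0.   , -0.003]))
```

Call:
{"method": "carry_out", "body": {"increments": [[[0.07, 0.11, 0], [0, 0, 0], 0.3], [[0.14, 0.22, 0], [0, 0, 0], 0.3], [[0.21, 0.33, 0], [0, 0, 0], 0.3], [[0.28, 0.44, 0], [0, 0, 0], 0.3], [[0.35, 0.55, 0], [0, 0, 0], 0.3], [[0.42, 0.66, 0], [0, 0, 0], 0.3], [[0.458, 0.724, 0], [0, 0, 0], 0.3], [[0.458, 0.724, 0], [0, 0, 0], 0.3]]}}

```text
clock: 52.35
eef_pos: [0.7437, -0.018, 0.3583]
orientation: [0.684, 0.73, -0.0, -0.001]
wrist_force: [-0.2, 0.1, -0.1]
grip_width: 0.03
finger_force: 0.0
```

Call:
{"method": "carry_out", "body": {"increments": [[[0, 0, 0.07], [0, 0, 0], 0.3], [[0, 0, 0.14], [0, 0, 0], 0.3], [[0, 0, 0.21], [0, 0, 0], 0.3], [[0, 0, 0.27], [0, 0, 0], 0.3], [[0, 0, 0.33], [0, 0, 0], 0.3], [[0, 0, 0.39], [0, 0, 0], 0.3], [[0, 0, 0.45], [0, 0, 0], 0.3], [[0, 0, 0.5], [0, 0, 0], 0.3]]}}

```text
clock: 53.35
eef_pos: [0.7434, -0.0195, 0.2583]
orientation: [0.684, 0.729, -0.0, -0.0]
wrist_force: [-0.2, 0.2, -0.2]
grip_width: 0.0301
finger_force: 0.0
```

Call:
{"method": "carry_out", "body": {"increments": [[[0, 0, 0], [0, 0, 0], 0.4], [[0, 0, 0], [0, 0, 0], 0.5], [[0, 0, 0], [0, 0, 0], 0.6], [[0, 0, 0], [0, 0, 0], 0.7], [[0, 0, 0], [0, 0, 0], 0.9], [[0, 0, 0], [0, 0, 0], 0.9], [[0, 0, 0], [0, 0, 0], 0.9], [[0, 0, 0], [0, 0, 0], 0.9]], "force": 20}}

```text
clock: 54.35
eef_pos: [0.7441, -0.0194, 0.2598]
orientation: [0.684, 0.729, 0.001, 0.001]
wrist_force: [2.1, 0.1, 3.4]
grip_width: 0.0107
finger_force: 21.0
```

Call:
{"method": "carry_out", "body": {"increments": [[[0, -0.059, -0.009], [0, 0, 0], 0.9], [[0, -0.128, -0.016], [0, 0, 0], 0.9], [[0, -0.244, -0.02], [0, 0, 0], 0.9], [[0, -0.36, -0.012], [0, 0, 0], 0.9], [[0, -0.475, 0.008], [0, 0, 0], 0.9], [[0, -0.586, 0.038], [0, 0, 0], 0.9], [[0, -0.695, 0.08], [0, 0, 0], 0.9], [[0, -0.798, 0.132], [0, 0, 0], 0.9]]}}

```text
clock: 55.35
eef_pos: [0.5832, -0.0305, 0.2328]
orientation: [0.684, 0.729, -0.0, 0.0]
wrist_force: [1.2, -1.1, -1.4]
grip_width: 0.0109
finger_force: 21.2
```

Call:
{"method": "carry_out", "body": {"increments": [[[0, -0.098, 0.063], [0, 0, 0], 0.9], [[0, -0.189, 0.135], [0, 0, 0], 0.9], [[0, -0.272, 0.216], [0, 0, 0], 0.9], [[0, -0.348, 0.305], [0, 0, 0], 0.9], [[0, -0.413, 0.4], [0, 0, 0], 0.9], [[0, -0.469, 0.502], [0, 0, 0], 0.9], [[0, -0.493, 0.555], [0, 0, 0], 0.9], [[0, -0.514, 0.609], [0, 0, 0], 0.9]]}}

```text
clock: 56.35
eef_pos: [0.48, -0.0373, 0.1104]
orientation: [0.684, 0.729, -0.002, -0.001]
wrist_force: [-2.0, -3.8, -0.8]
grip_width: 0.0111
finger_force: 21.3
```

Call:
{"method": "carry_out", "body": {"increments": [[[0, -0.019, 0.055], [0, 0, 0], 0.9], [[0, -0.035, 0.111], [0, 0, 0], 0.9], [[0, -0.048, 0.167], [0, 0, 0], 0.9], [[0, -0.058, 0.224], [0, 0, 0], 0.9], [[0, -0.063, 0.258], [0, 0, 0], 0.9], [[0, -0.066, 0.293], [0, 0, 0], 0.9], [[0, -0.068, 0.317], [0, 0, 0], 0.9], [[0, -0.07, 0.34], [0, 0, 0], 0.9]]}}

```text
clock: 57.35
eef_pos: [0.4665, -0.038, 0.0425]
orientation: [0.684, 0.729, -0.001, -0.0]
wrist_force: [-2.6, -4.7, -1.4]
grip_width: 0.0109
finger_force: 21.8
```

Call:
{"method": "carry_out", "body": {"increments": [[[0, 0, 0.005], [0, 0, 0], 0.9], [[0, 0, 0.01], [0, 0, 0], 0.9], [[0, 0, 0.015], [0, 0, 0], 0.9], [[0, 0, 0.02], [0, 0, 0], 0.9], [[0, 0, 0.02], [0, 0, 0], 0.9], [[0, 0, 0.02], [0, 0, 0], 0.9], [[0, 0, 0.02], [0, 0, 0], 0.9], [[0, 0, 0.02], [0, 0, 0], 0.9]]}}

```text
clock: 58.35
eef_pos: [0.4664, -0.0379, 0.0409]
orientation: [0.684, 0.729, -0.001, 0.0]
wrist_force: [-8.2, -2.8, 27.8]
grip_width: 0.0111
finger_force: 24.7
```

Call:
{"method": "carry_out", "body": {"increments": [[[0, 0, -0.01], [0, 0, 0], 0.9], [[0, 0, -0.015], [0, 0, 0], 0.9], [[0, 0, -0.015], [0, 0, 0], 0.7], [[0, 0, -0.015], [0, 0, 0], 0.5], [[0, 0, -0.015], [0, 0, 0], 0.3], [[0, 0, -0.015], [0, 0, 0], 0.3], [[0, 0, -0.015], [0, 0, 0], 0.3], [[0, 0, -0.015], [0, 0, 0], 0.3]]}}

```text
clock: 59.35
eef_pos: [0.4677, -0.0371, 0.042]
orientation: [0.684, 0.729, 0.0, 0.0]
wrist_force: [-1.6, -0.6, 0.1]
grip_width: 0.0302
finger_force: 0.0
```

Call:
{"method": "carry_out", "body": {"increments": [[[0, 0, -0.1], [0, 0, 0], 0.3], [[0, 0, -0.2], [0, 0, 0], 0.3], [[0, 0, -0.35], [0, 0, 0], 0.3], [[0, 0, -0.5], [0, 0, 0], 0.3], [[0, 0, -0.65], [0, 0, 0], 0.6], [[0, 0, -0.8], [0, 0, 0], 1], [[0, 0, -0.9], [0, 0, 0], 1], [[0, 0, -0.9], [0, 0, 0], 1]]}}

```text
clock: 60.35
eef_pos: [0.4686, -0.0372, 0.2232]
orientation: [0.684, 0.729, 0.001, 0.001]
wrist_force: [-0.2, -0.4, -0.4]
grip_width: 0.0
finger_force: 0.0
```

```bash
python3 - <<'E'
from h import *
s=r.sense();print(s['eef_pos'])
print(case(-.09,-.125,.2),inc(case(-.09,-.125,.2)),inc(case(-.09,.125,.2)))
E
```

```text
[ 0.46855453 -0.03721921  0.22320481]
[ 0.51719223 -0.15879615  0.2       ] (array([-0.622,  0.204,  0.117]), None) (array([0.628, 0.2  , 0.116]), None)
```

Call:
{"method": "carry_out", "body": {"increments": [[[-0.1, 0.04, 0], [0, 0, 0], 1], [[-0.2, 0.08, 0], [0, 0, 0], 1], [[-0.3, 0.12, 0], [0, 0, 0], 1], [[-0.4, 0.16, 0], [0, 0, 0], 1], [[-0.5, 0.2, 0], [0, 0, 0], 1], [[-0.58, 0.24, 0], [0, 0, 0], 1], [[-0.622, 0.255, 0], [0, 0, 0], 1], [[-0.622, 0.255, 0], [0, 0, 0], 1]]}}

```text
clock: 61.35
eef_pos: [0.5265, -0.1584, 0.2218]
orientation: [0.684, 0.729, 0.0, -0.0]
wrist_force: [0.4, -0.5, -0.2]
grip_width: -0.0002
finger_force: 0.0
```

Call:
{"method": "carry_out", "body": {"increments": [[[0, 0, 0.06], [0, 0, 0], 1], [[0, 0, 0.12], [0, 0, 0], 1], [[0, 0, 0.18], [0, 0, 0], 1], [[0, 0, 0.24], [0, 0, 0], 1], [[0, 0, 0.3], [0, 0, 0], 1], [[0, 0, 0.36], [0, 0, 0], 1], [[0, 0, 0.42], [0, 0, 0], 1], [[0, 0, 0.465], [0, 0, 0], 1]]}}

```text
clock: 62.35
eef_pos: [0.5265, -0.158, 0.1283]
orientation: [0.684, 0.729, -0.0, -0.0]
wrist_force: [1.3, 0.7, 0.9]
grip_width: -0.0003
finger_force: 0.3
```

Call:
{"method": "carry_out", "body": {"increments": [[[0, 0, 0.01], [0, 0, 0], 1], [[0, 0, 0.02], [0, 0, 0], 1], [[0, 0, 0.03], [0, 0, 0], 1], [[0, 0, 0.04], [0, 0, 0], 1], [[0, 0, 0.05], [0, 0, 0], 1], [[0, 0, 0.06], [0, 0, 0], 1], [[0, 0, 0.06], [0, 0, 0], 1], [[0, 0, 0.06], [0, 0, 0], 1]]}}

```text
clock: 63.35
eef_pos: [0.5264, -0.158, 0.117]
orientation: [0.684, 0.729, -0.0, -0.0]
wrist_force: [0.1, 0.1, 0.6]
grip_width: 0.0002
finger_force: 0.0
```

Light contact so far (about 1 N); pressing farther down in small steps.

Call:
{"method": "carry_out", "body": {"increments": [[[0, 0, 0.01], [0, 0, 0], 1], [[0, 0, 0.02], [0, 0, 0], 1], [[0, 0, 0.03], [0, 0, 0], 1], [[0, 0, 0.04], [0, 0, 0], 1], [[0, 0, 0.05], [0, 0, 0], 1], [[0, 0, 0.05], [0, 0, 0], 1], [[0, 0, 0.05], [0, 0, 0], 1], [[0, 0, 0.05], [0, 0, 0], 1]]}}

```text
clock: 64.35
eef_pos: [0.5266, -0.158, 0.1071]
orientation: [0.684, 0.729, 0.0, 0.0]
wrist_force: [0.7, 0.5, -0.5]
grip_width: 0.0002
finger_force: 0.0
```

Call:
{"method": "carry_out", "body": {"increments": [[[0, 0, 0.01], [0, 0, 0], 1], [[0, 0, 0.02], [0, 0, 0], 1], [[0, 0, 0.03], [0, 0, 0], 1], [[0, 0, 0.035], [0, 0, 0], 1], [[0, 0, 0.035], [0, 0, 0], 1], [[0, 0, 0.035], [0, 0, 0], 1], [[0, 0, 0.035], [0, 0, 0], 1], [[0, 0, 0.035], [0, 0, 0], 1]]}}

```text
clock: 65.35
eef_pos: [0.5266, -0.158, 0.1001]
orientation: [0.684, 0.729, 0.0, 0.0]
wrist_force: [0.3, 0.8, 1.1]
grip_width: -0.0003
finger_force: 0.0
```

Call:
{"method": "carry_out", "body": {"increments": [[[0, 0, 0.01], [0, 0, 0], 1], [[0, 0, 0.02], [0, 0, 0], 1], [[0, 0, 0.03], [0, 0, 0], 1], [[0, 0, 0.035], [0, 0, 0], 1], [[0, 0, 0.035], [0, 0, 0], 1], [[0, 0, 0.035], [0, 0, 0], 1], [[0, 0, 0.035], [0, 0, 0], 1], [[0, 0, 0.035], [0, 0, 0], 1]]}}

```text
clock: 66.35
eef_pos: [0.5265, -0.158, 0.0931]
orientation: [0.684, 0.729, 0.0, 0.0]
wrist_force: [-0.5, 0.4, 0.0]
grip_width: -0.0001
finger_force: 0.0
```

```bash
cat >> h.py <<'E'
def yel(n):
    im=r.camera(n); h=cv2.cvtColor(im,cv2.COLOR_RGB2HSV); m=cv2.inRange(h,(22,150,60),(36,255,255))
    k,l,st,ce=cv2.connectedComponentsWithStats(m)
    return [(st[i].tolist(),ce[i].round(1).tolist()) for i in range(1,k) if st[i][4]>25]
E
python3 - <<'E'
from h import *
for n in ("scene","top","wrist"): print(n,yel(n))
c=r.calibration("scene"); ct=r.calibration("top"); cw=r.calibration("wrist")
for y in (-.125,.125):
  for a in (0,.95):
    P=[case(-.04-u*np.cos(a),y+w,.0985+u*np.sin(a)) for u in (0,.085) for w in (-.022,.022)]
    for k in (c,ct,cw): print(y,a,np.array([proj(k,p) for p in P]).round().astype(int).tolist())
E
```

```text
scene [([344, 156, 19, 25, 210], [353.1, 168.4]), ([302, 209, 28, 17, 218], [315.7, 217.7])]
top [([272, 181, 15, 17, 224], [279.0, 188.8]), ([357, 180, 9, 22, 106], [360.3, 192.5])]
wrist [([251, 217, 152, 74, 8150], [327.3, 248.0])]
-0.125 0 [[323, 226], [330, 218], [299, 217], [306, 209]]
-0.125 0 [[369, 174], [355, 175], [373, 202], [358, 203]]
-0.125 0 [[389, 283], [394, 216], [251, 283], [244, 217]]
-0.125 0.95 [[323, 226], [330, 218], [309, 204], [316, 196]]
-0.125 0.95 [[369, 174], [355, 175], [375, 185], [359, 186]]
-0.125 0.95 [[389, 283], [394, 216], [300, 390], [297, 294]]
0.125 0 [[356, 182], [362, 175], [334, 174], [340, 168]]
0.125 0 [[286, 182], [272, 183], [289, 210], [274, 211]]
0.125 0 [[443, -360], [464, -606], [187, -359], [162, -605]]
0.125 0.95 [[356, 182], [362, 175], [344, 161], [350, 155]]
0.125 0.95 [[286, 182], [272, 183], [285, 193], [270, 195]]
0.125 0.95 [[443, -360], [464, -606], [233, -1358], [149, -3537]]
```

Call:
{"method": "carry_out", "body": {"increments": [[[0, 0, 0.01], [0, 0, 0], 1], [[0, 0, 0.02], [0, 0, 0], 1], [[0, 0, 0.03], [0, 0, 0], 1], [[0, 0, 0.03], [0, 0, 0], 1], [[0, 0, 0.03], [0, 0, 0], 1], [[0, 0, 0.03], [0, 0, 0], 1], [[0, 0, 0.03], [0, 0, 0], 1], [[0, 0, 0.03], [0, 0, 0], 1]]}}

```text
clock: 67.5
eef_pos: [0.5265, -0.1581, 0.0895]
orientation: [0.684, 0.729, -0.0, 0.001]
wrist_force: [-5.8, 2.0, 23.7]
grip_width: 0.0004
finger_force: 11.9
```

Call:
{"method": "carry_out", "body": {"increments": [[[0, 0, -0.1], [0, 0, 0], 1], [[0, 0, -0.2], [0, 0, 0], 1], [[0, 0, -0.3], [0, 0, 0], 1], [[0, 0, -0.4], [0, 0, 0], 1], [[0, 0, -0.5], [0, 0, 0], 1], [[0, 0, -0.6], [0, 0, 0], 1], [[0, 0, -0.7], [0, 0, 0], 1], [[0.08, 0, -0.7], [0, 0, 0], 1]]}}

```text
clock: 68.5
eef_pos: [0.5263, -0.1429, 0.2279]
orientation: [0.685, 0.728, 0.001, 0.001]
wrist_force: [0.3, 0.7, -0.2]
grip_width: 0.0002
finger_force: 0.0
```

Call:
{"method": "carry_out", "body": {"increments": [[[0.1, 0, 0], [0, 0, 0], 1], [[0.2, 0, 0], [0, 0, 0], 1], [[0.3, 0, 0], [0, 0, 0], 1], [[0.4, 0, 0], [0, 0, 0], 1], [[0.5, 0, 0], [0, 0, 0], 1], [[0.6, 0, 0], [0, 0, 0], 1], [[0.7, 0, 0], [0, 0, 0], 1], [[0.8, 0, 0], [0, 0, 0], 1]]}}

```text
clock: 69.5
eef_pos: [0.5143, 0.0198, 0.2264]
orientation: [0.683, 0.73, -0.0, -0.001]
wrist_force: [-0.0, 0.7, 0.0]
grip_width: 0.0002
finger_force: 0.0
```

Call:
{"method": "carry_out", "body": {"increments": [[[0.1, 0, 0], [0, 0, 0], 1], [[0.2, 0, 0], [0, 0, 0], 1], [[0.3, 0, 0], [0, 0, 0], 1], [[0.37, 0, 0], [0, 0, 0], 1], [[0.37, 0, 0], [0, 0, 0], 1], [[0.37, 0, 0.07], [0, 0, 0], 1], [[0.37, 0, 0.14], [0, 0, 0], 1], [[0.37, 0, 0.2], [0, 0, 0], 1]]}}

```text
clock: 70.5
eef_pos: [0.51, 0.0906, 0.1855]
orientation: [0.684, 0.729, -0.001, -0.0]
wrist_force: [-0.5, -0.1, 0.3]
grip_width: 0.0003
finger_force: 0.0
```

Call:
{"method": "carry_out", "body": {"increments": [[[0, 0, 0.06], [0, 0, 0], 1], [[0, 0, 0.12], [0, 0, 0], 1], [[0, 0, 0.18], [0, 0, 0], 1], [[0, 0, 0.24], [0, 0, 0], 1], [[0, 0, 0.3], [0, 0, 0], 1], [[0, 0, 0.35], [0, 0, 0], 1], [[0, 0, 0.4], [0, 0, 0], 1], [[0, 0, 0.44], [0, 0, 0], 1]]}}

```text
clock: 71.5
eef_pos: [0.5103, 0.0914, 0.0984]
orientation: [0.684, 0.729, -0.0, -0.0]
wrist_force: [-0.1, 0.0, 0.5]
grip_width: 0.0003
finger_force: 0.4
```

Call:
{"method": "carry_out", "body": {"increments": [[[0, 0, 0.01], [0, 0, 0], 1], [[0, 0, 0.02], [0, 0, 0], 1], [[0, 0, 0.03], [0, 0, 0], 1], [[0, 0, 0.04], [0, 0, 0], 1], [[0, 0, 0.05], [0, 0, 0], 1], [[0, 0, 0.05], [0, 0, 0], 1], [[0, 0, 0.05], [0, 0, 0], 1], [[0, 0, 0.05], [0, 0, 0], 1]]}}

```text
clock: 72.5
eef_pos: [0.5106, 0.0915, 0.0899]
orientation: [0.684, 0.729, 0.0, 0.0]
wrist_force: [-1.9, -1.0, 9.0]
grip_width: 0.0001
finger_force: 4.6
```

Call:
{"method": "carry_out", "body": {"increments": [[[0, 0, 0.008], [0, 0, 0], 1], [[0, 0, 0.012], [0, 0, 0], 1], [[0, 0, 0.012], [0, 0, 0], 1], [[0, 0, 0.012], [0, 0, 0], 1], [[0, 0, 0], [0, 0, 0], 1], [[0, 0, -0.1], [0, 0, 0], 1], [[0, 0, -0.2], [0, 0, 0], 1], [[0, 0, -0.3], [0, 0, 0], 1]]}}

```text
clock: 73.5
eef_pos: [0.5106, 0.0914, 0.1495]
orientation: [0.684, 0.729, 0.0, 0.0]
wrist_force: [0.9, 0.1, 0.6]
grip_width: 0.0004
finger_force: 0.0
```

Call:
{"method": "carry_out", "body": {"increments": [[[0, 0, -0.1], [0, 0, 0], 1], [[0, 0, -0.2], [0, 0, 0], 1], [[0, -0.1, -0.3], [0, 0, 0], 1], [[0, -0.2, -0.4], [0, 0, 0], 1], [[0, -0.35, -0.5], [0, 0, 0], 1], [[0, -0.5, -0.5], [0, 0, 0], 1], [[0, -0.5, -0.5], [0, 0, 0], 1], [[0, -0.5, -0.5], [0, 0, 0], 1]]}}

```text
clock: 74.5
eef_pos: [0.4116, 0.0851, 0.2492]
orientation: [0.684, 0.729, 0.001, 0.0]
wrist_force: [-0.4, -0.8, 0.4]
grip_width: -0.0002
finger_force: 0.0
```

```bash
python3 - <<'E'
from h import *
s=r.sense();print(s['eef_pos'],s['wrist_force'])
for n in ("scene","top","wrist"): print(n,yel(n))
E
```

```text
[0.41161483 0.08507942 0.2491952 ] [-0.36278106 -0.82836008  0.39860467]
scene [([337, 168, 25, 13, 187], [348.6, 174.4]), ([302, 210, 28, 16, 262], [315.4, 217.4])]
top [([355, 173, 18, 29, 411], [364.0, 187.0]), ([279, 182, 10, 20, 92], [284.4, 188.5])]
wrist [([374, 162, 82, 40, 3056], [413.8, 181.4]), ([411, 343, 12, 9, 41], [416.7, 346.3])]
```

```bash
python3 -c "
from plant import r
print(r.sign_off())"
```

```text
the job is handed in; nothing more can be done
None
```

I handed the job in at about 75 s. The bulb is in the left bay, the battery pack in the right bay, the lid is shut and both catches are pressed flat. Only one bulb and one pack were on the shelf, and the hand-in gave no verdict. I never touched the jar, tin, funnel or the coloured look-alike bulbs.

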